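# Set out breakfast on the pantry counter

## Task

Get breakfast ready on the pantry counter. Take the wooden stick from the jar and stir the walnuts in the bowl with it, the foot of the stick down among the nuts, in at least three wide full circles without spilling any, and stand the stick back in the jar, foot down. Stand every egg from the egg box upright in an egg cup of its own, blunt end down, then gently lower the lid of the egg box until it is fully closed, leaving the pepper mill and the sugar jar where they are.

Things in the scene. Friction and masses are not known exactly. Their poses are not given: they have to be found in the camera images.
- lid (a joint): hinged lid of the egg box: flat wooden slab 150 x 200 mm, 8 mm thick. 0 = closed flat on the rim, grows as it opens (starts 1.6 to 1.82 rad, standing behind the box, leaning slightly back). Stiff hinge: stays where left; about 3 N at its free edge moves it. A brass knob 40 mm tall stands on the middle of its flat outer face, 30 mm from the free edge; push the face beside it from behind
- box_hinge (a point): middle of the lid's hinge line, on the far rim of the egg box 75.5 mm above the counter. Axes as the box: +x points away from the box, y along the hinge. At joint value t the lid's underside runs from here 150 mm in direction (-cos t, sin t) of (x, z); its outer face lies 8 mm further out
- eggbox: open-topped wooden egg box, 150 (x) by 200 (y) by 75 mm high, walls 6 mm, fixed. Origin at the centre of its underside, z up, +x to the hinge side (away from the robot). Inside, an insert with its top 22 mm above the counter has 30 mm square cut-outs at x = 0, y = -60, 0, 60 mm, where the eggs stand, blunt end down, widest part about 38 mm above the counter
- bowl: white stoneware mixing bowl, 200 mm across the rim, 72 mm high, loose (0.9 kg), wall 5 mm. Origin at the centre of its underside, z up. Inner floor flat, 7 mm above the underside, about 140 mm across, the sides slope outward to an inner width of 190 mm at the rim. Holds seven walnuts in one layer, at the start in a ring of 54 mm radius round its middle
- jar: round blue stoneware jar, fixed, 90 mm high, 61 mm across, inner width 50 mm, inner floor 8 mm above the counter. Origin at the centre of its underside. The stirring stick stands in it
- stick: wooden stirring stick (spurtle), round, 190 mm long, 90 g: a club head 26 mm thick and 55 mm long at the foot, above it a straight round handle 16 mm thick. Origin at the centre of its flat foot, z along it up the handle. The handle 155 mm above the foot is a good place to grip. Starts standing foot down in the jar
- mill: bystander: dark wooden pepper mill, 146 mm tall, 52 mm wide, loose. Origin under its centre
- sugar: bystander: black sugar jar with a brass cap, 80 mm tall, 70 mm wide, loose. Origin under its centre
- egg0: brown hard egg, 44 mm wide, 58 mm long, 60 g, weighted to its blunt end; may be absent. Origin at the bottom of the blunt end, z along it to the pointed end. Starts upright in the egg box. The lower part is a ball of 22 mm radius
- cup0: blue ceramic egg cup, 48 mm high, foot 68 mm wide, cup 47 mm wide outside, inner width 40 mm at the rim, loose (0.2 kg). Origin at the centre of its underside. An egg seated in it, blunt end down, has its widest part (22 mm above its blunt end) 11 mm above the rim
- egg1: brown hard egg, 44 mm wide, 58 mm long, 60 g, weighted to its blunt end; may be absent. Origin at the bottom of the blunt end, z along it to the pointed end. Starts upright in the egg box. The lower part is a ball of 22 mm radius
- cup1: blue ceramic egg cup, 48 mm high, foot 68 mm wide, cup 47 mm wide outside, inner width 40 mm at the rim, loose (0.2 kg). Origin at the centre of its underside. An egg seated in it, blunt end down, has its widest part (22 mm above its blunt end) 11 mm above the rim
- egg2: brown hard egg, 44 mm wide, 58 mm long, 60 g, weighted to its blunt end; may be absent. Origin at the bottom of the blunt end, z along it to the pointed end. Starts upright in the egg box. The lower part is a ball of 22 mm radius
- cup2: blue ceramic egg cup, 48 mm high, foot 68 mm wide, cup 47 mm wide outside, inner width 40 mm at the rim, loose (0.2 kg). Origin at the centre of its underside. An egg seated in it, blunt end down, has its widest part (22 mm above its blunt end) 11 mm above the rim
- nut0: whole walnut, 34 x 27 mm, 14 g, lying in the bowl; rolls. Origin at its centre
- nut1: whole walnut, 34 x 27 mm, 14 g, lying in the bowl; rolls. Origin at its centre
- nut2: whole walnut, 34 x 27 mm, 14 g, lying in the bowl; rolls. Origin at its centre
- nut3: whole walnut, 34 x 27 mm, 14 g, lying in the bowl; rolls. Origin at its centre
- nut4: whole walnut, 34 x 27 mm, 14 g, lying in the bowl; rolls. Origin at its centre
- nut5: whole walnut, 34 x 27 mm, 14 g, lying in the bowl; rolls. Origin at its centre
- nut6: whole walnut, 34 x 27 mm, 14 g, lying in the bowl; rolls. Origin at its centre
Mind the look-alikes: they are no part of the job. Leave any purple look-alike of the stick alone.

How it is judged:
On the way, in this order (a step that is already met when the one before it is completed fails the run):
1. first turn of the stick's foot, down among the walnuts: at the far side of the bowl (z of stick in the frame of bowl below 0.035 m and horizontal distance between stick and bowl below 0.085 m and x of stick in the frame of bowl above 0.022 m).
2. first turn: at a side of the bowl (z of stick in the frame of bowl below 0.035 m and horizontal distance between stick and bowl below 0.085 m and x of stick in the frame of bowl between -0.022 and 0.022 m and (y of stick in the frame of bowl above 0.022 m or y of stick in the frame of bowl below -0.022 m)).
3. first turn: at the near side (z of stick in the frame of bowl below 0.035 m and horizontal distance between stick and bowl below 0.085 m and x of stick in the frame of bowl below -0.022 m).
4. second turn: at a side (all of step 2).
5. second turn: at the far side (all of step 1).
6. second turn: at a side (all of step 4).
7. stirred: at the near side again, and the walnuts shifted all round: of every three neighbours at least one by 12 mm or more (all of step 3 and distance of any of nut0, nut1, nut2 from where it was at the start of the episode above 0.012 m and distance of any of nut2, nut3, nut4 from where it was at the start of the episode above 0.012 m and distance of any of nut4, nut5, nut6 from where it was at the start of the episode above 0.012 m).
At the end, for the whole second after the job is handed in: Each egg's blunt end within 10 mm of an upright cup's axis and 26 to 46 mm above its underside, tilt under 0.35 rad, at rest. Lid below 0.05 rad. Stick at rest in the jar: foot within 20 mm of its axis, under 30 mm above its underside, tilt under 0.4 rad. All walnuts in the upright bowl (((horizontal distance between egg0 and cup0 below 0.01 m and z of egg0 in the frame of cup0 between 0.026 and 0.046 m and angle between cup0's own z axis and vertical below 0.15 rad) or (horizontal distance between egg0 and cup1 below 0.01 m and z of egg0 in the frame of cup1 between 0.026 and 0.046 m and angle between cup1's own z axis and vertical below 0.15 rad) or (horizontal distance between egg0 and cup2 below 0.01 m and z of egg0 in the frame of cup2 between 0.026 and 0.046 m and angle between cup2's own z axis and vertical below 0.15 rad)) and angle between each of egg0, egg1, egg2's own z axis and vertical below 0.35 rad and linear speed of each of egg0, egg1, egg2, stick below 0.03 m/s and ((horizontal distance between egg1 and cup0 below 0.01 m and z of egg1 in the frame of cup0 between 0.026 and 0.046 m and angle between cup0's own z axis and vertical below 0.15 rad) or (horizontal distance between egg1 and cup1 below 0.01 m and z of egg1 in the frame of cup1 between 0.026 and 0.046 m and angle between cup1's own z axis and vertical below 0.15 rad) or (horizontal distance between egg1 and cup2 below 0.01 m and z of egg1 in the frame of cup2 between 0.026 and 0.046 m and angle between cup2's own z axis and vertical below 0.15 rad)) and ((horizontal distance between egg2 and cup0 below 0.01 m and z of egg2 in the frame of cup0 between 0.026 and 0.046 m and angle between cup0's own z axis and vertical below 0.15 rad) or (horizontal distance between egg2 and cup1 below 0.01 m and z of egg2 in the frame of cup1 between 0.026 and 0.046 m and angle between cup1's own z axis and vertical below 0.15 rad) or (horizontal distance between egg2 and cup2 below 0.01 m and z of egg2 in the frame of cup2 between 0.026 and 0.046 m and angle between cup2's own z axis and vertical below 0.15 rad)) and value of joint lid below 0.05 rad and horizontal distance between stick and jar below 0.02 m and z of stick in the frame of jar below 0.03 m and angle between stick's own z axis and vertical below 0.4 rad and angle between bowl's own z axis and vertical below 0.1 rad and horizontal distance between each of nut0, nut1, nut2, nut3, nut4, nut5, nut6 and bowl below 0.085 m and height (world z) of each of nut0, nut1, nut2, nut3, nut4, nut5, nut6 below 0.07 m); the robot touches nothing.
It fails at once if the lid is slammed (faster than 4 rad/s) (velocity of joint lid below -4 rad/s).
It fails at once if the pepper mill is knocked over or shoved more than 40 mm (distance of mill from where it was at the start of the episode above 0.04 m or angle between mill's own z axis and vertical above 0.5 rad).
It fails at once if the sugar jar is knocked over or shoved more than 40 mm (distance of sugar from where it was at the start of the episode above 0.04 m or angle between sugar's own z axis and vertical above 0.5 rad).
Of egg0, egg1, egg2 only 2 to 3 are there at a start; the rules pass over those that are not, and their reading is None.
At some moment in a run one of cup0, cup1, cup2 may be knocked a few centimetres aside while the robot is not near it.
It also fails if it takes over 210 s, if anything falls off the work surface, if the arm or the gripper's body presses on something with over 40 N, if the wrist force passes 120 N, or if a joint passes its speed limit or range.

## Robot

A 6-joint arm with a two-finger parallel gripper is mounted at the origin on the work surface. World frame = base frame: x ahead of the robot, y to its left, z up, the work surface at z = 0. Lengths are in m, angles in rad, forces in N, time in s.
With the tool pointing down it reaches from about 0.3 to 0.75 m from the base axis. Payload 8.5 kg.
Tool frame: the origin (TCP) lies midway between the tips of the shut fingers; the grasp point (between the pads) lies 19 mm behind it; z points along the fingers, x is the direction in which the jaws open and shut, and the axes are right-handed (so a half turn about z gives the same grasp; the last joint's range is limited). The gripper opens to 88 mm and grips with 3 to 60 N. Pads are 18 mm wide; open, the fingers measure 123 mm over their backs; the gripper's body (75 mm by 187 mm) begins 45 mm behind the grasp point.
Start: joints at [1.063, 0.381, 1.297, -0, 1.464, -0.215], TCP at [0.159, 0.527, 0.239] pointing down, gripper open.
Joint ranges: [-3.11, 3.11], [-0.89, 2.33], [0.22, 2.48], [-1.42, 4.56], [0.17, 2.85], [-2.88, 2.88]. Speed limits (rad/s): [2.39, 2.39, 3.14, 3.14, 3.14, 3.14].

## Interface

Orientations are given as [roll, pitch, yaw] about the fixed x, y, z axes, in that order (R = Rz(yaw) Ry(pitch) Rx(roll)).
In Python, from plant import observe, camera, hand_in gives the robot as it stands. The module is installed in compiled form; this text tells all that it offers.
- The arm moves only by the tool step_arm, never from a script. Its argument "plan" is a list of rows, each a list of 7 numbers: the shift along the tool's x, y, z in units of 30 mm (1.0 is 30 mm), then the turn, a rotation vector about the tool's x, y, z in rad, then the gripper's target within -1 to 1 (fully open at 1, half-way at 0, shut at -1). A call has 1 to 20 rows; each row is the pose to reach, as a shift and turn from the pose commanded when the call began, along the tool's axes at that moment; what a row does not reach only later rows make up. A row lasts 1/12 s, in which the tool goes at most 41.7 mm and 7.16 degrees, less where a joint would pass 70% of its speed; a pose out of reach is approached as far as the arm can. A call with a gripper value outside its range is refused whole. The fingers move at their own pace and stop on an object; "squeeze" is the grip in N (left out, the last holds). Time passes only in rows, so rows that repeat a pose let the fingers close. It gives the time, the measured TCP pose, the force and the opening at its end, in the units of the state.
- observe(): the state, without advancing time (a new reading comes with each control period).
- camera(name): name is "scene" or "top"; returns a dict with "img" (384x512x3 uint8, red, green, blue), "fx", "fy", "cx", "cy" (pixels), "rvec" (rotation vector, rad) and "tvec" (3), from world to camera coordinates, as OpenCV has them. Camera axes: x right, y down, z forward; pixel columns grow to the right and rows downward; lengths in m; the calibration is good to about 2 mm. A picture is of the moment at which its call begins. There is no depth.
- hand_in(): hands the job in, once; it reports no verdict.
The state is a dict: "clock": time; "joint_pos": joint angles; "qvel": joint speeds; "joint_efforts": joint torques, N m; "tool_pos": TCP position; "orientation": TCP orientation; "contact_force": force on the tool from outside, world axes, zero at the start; "torque": the same for the moment, N m; "finger_gap": opening from 0.0 (shut) to 1.0 (fully open).
Only numpy, scipy, OpenCV 4.12 (cv2) and the standard library are available. Lean on these libraries where they do the work, as an engineer would, in place of code of your own. Each camera call takes 0.05 s, during which the arm holds its last target.

## Working session

There is one attempt and no reset: what is moved stays moved. The work goes in short steps, Python scripts to look and compute and a tool call to move; the robot and the scene stay as the last step left them, time stands still between calls to the robot, and variables do not carry over. Pictures are saved under pics/ and viewed, and the job is handed in when it is done.

Besides the shell and the picture viewer there is one more tool, called after "Emit:" as name(argument=value, ...), one argument or row to a line, values as JSON. step_arm: Moves the arm, as the interface text tells. Its arguments: {"type":"object","properties":{"plan":{"type":"array","items":{"type":"array","items":{"type":"number"}}},"squeeze":{"type":"number"}},"required":["plan"]}

```bash
mkdir -p pics; cat > h.py <<'E'
import numpy as np, cv2
from plant import observe, camera
def snap(n,f):
    c=camera(n); cv2.imwrite(f'pics/{f}.png',cv2.cvtColor(c['img'],cv2.COLOR_RGB2BGR)); np.save(f'pics/{f}.npy',c,allow_pickle=True); return c
def load(f): return np.load(f'pics/{f}.npy',allow_pickle=True).item()
def RT(c): return cv2.Rodrigues(np.array(c['rvec'],float))[0],np.array(c['tvec'],float).ravel()
def ray(c,u,v):
    R,t=RT(c); d=R.T@np.array([(u-c['cx'])/c['fx'],(v-c['cy'])/c['fy'],1]); return -R.T@t,d
def plane(c,u,v,z):
    o,d=ray(c,u,v); return o+d*(z-o[2])/d[2]
def proj(c,p):
    R,t=RT(c); q=R@np.array(p,float)+t; return q[0]/q[2]*c['fx']+c['cx'],q[1]/q[2]*c['fy']+c['cy']
def tri(c1,p1,c2,p2):
    o1,d1=ray(c1,*p1);o2,d2=ray(c2,*p2);d1/=np.linalg.norm(d1);d2/=np.linalg.norm(d2)
    s=np.linalg.lstsq(np.c_[d1,-d2],o2-o1,rcond=None)[0];a=o1+s[0]*d1;b=o2+s[1]*d2
    return (a+b)/2,np.linalg.norm(a-b)
E
python3 - <<'E'
from h import *
print(observe())
for n in('scene','top'):
    c=snap(n,n+'0'); R,t=RT(c); print(n,-R.T@t,R[2],c['fx'])
    cv2.imwrite(f'pics/{n}0b.png',cv2.resize(cv2.imread(f'pics/{n}0.png'),(800,600),interpolation=cv2.INTER_CUBIC))
E
```

```text
{'clock': 0.0, 'joint_pos': array([ 1.06269498e+00,  3.81169407e-01,  1.29825221e+00, -1.72465248e-05,
        1.46358570e+00, -2.15323101e-01]), 'qvel': array([-0.00039353,  0.00163772,  0.00040755, -0.00046908,  0.00109687,
       -0.0005432 ]), 'joint_efforts': array([-7.78049834e-04, -4.37927127e+01, -2.24551427e+01,  7.13266991e-02,
        3.53331794e-02, -1.53286142e-04]), 'tool_pos': array([0.15861658, 0.52633926, 0.23815493]), 'orientation': array([-3.14130714e+00,  1.38565843e-03,  1.27802014e+00]), 'contact_force': array([-0.62702379, -0.01971841, -0.84426405]), 'torque': array([-0.01320514,  0.01227981,  0.00167859]), 'finger_gap': 0.999456694537968}
scene [1.24866791 0.29500536 0.56849399] [-0.7904399  -0.30573035 -0.53078594] 360.2131884492177
top [ 0.47631663 -0.01013518  1.03328044] [ 0.08165045  0.01896087 -0.99648065] 440.74400724757174
```

View pics/scene0b.png

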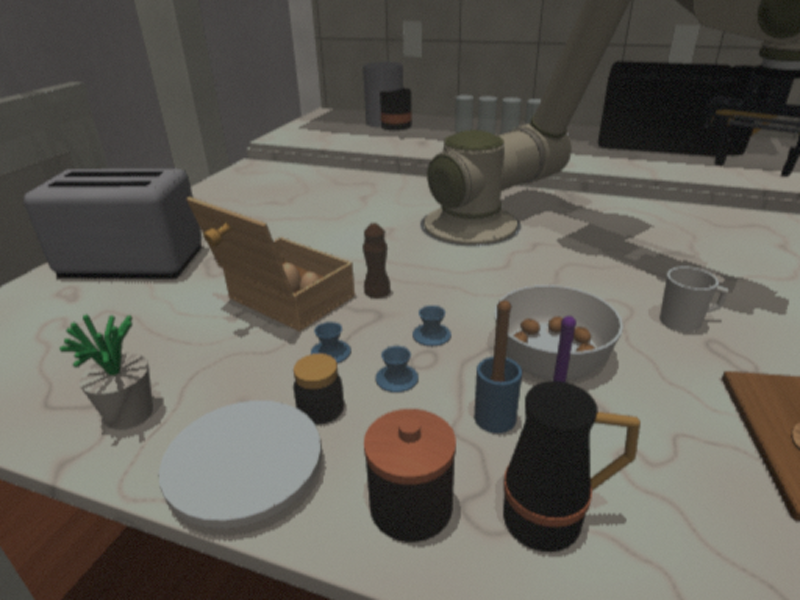

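View pics/top0b.png

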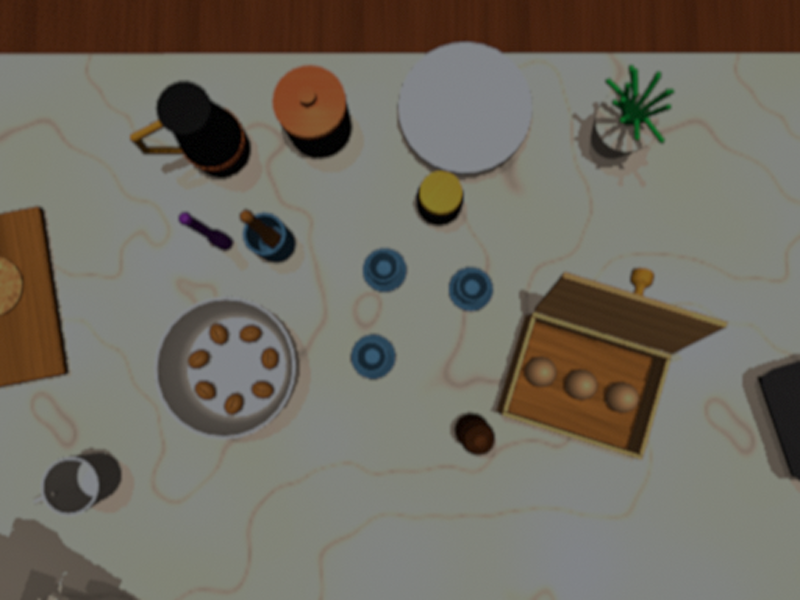

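The two pictures show:
- **Eggs and cups:** three eggs sit in the box (top view around 540–620, 370–398 at 800x600). The three blue cups are at (384,269), (470,288) and (373,356).
- **Stick:** the brown one stands in the blue jar at (265,235). A purple look-alike lies in line at (205,230).
- **Bowl:** it's at (230,367) with the nuts in it.
- **Bystanders:** the mill is at (474,433) and the sugar jar at (440,197).

I'll enlarge these for measuring.

```bash
python3 - <<'E'
from h import *
def crop(f,x0,y0,x1,y1,o):
    im=cv2.imread(f'pics/{f}.png')[y0:y1,x0:x1]; im=cv2.convertScaleAbs(im,alpha=1.5)
    s=min(800/(x1-x0),600/(y1-y0)); cv2.imwrite(f'pics/{o}.png',cv2.resize(im,None,fx=s,fy=s,interpolation=cv2.INTER_CUBIC)); print(o,s)
crop('top0',90,110,330,290,'ct1'); crop('top0',280,150,480,300,'ct2'); crop('scene0',100,100,260,220,'cs1'); crop('scene0',180,160,420,340,'cs2')
E
```

```text
ct1 3.3333333333333335
ct2 4.0
cs1 5.0
cs2 3.3333333333333335
```

View pics/ct1.png

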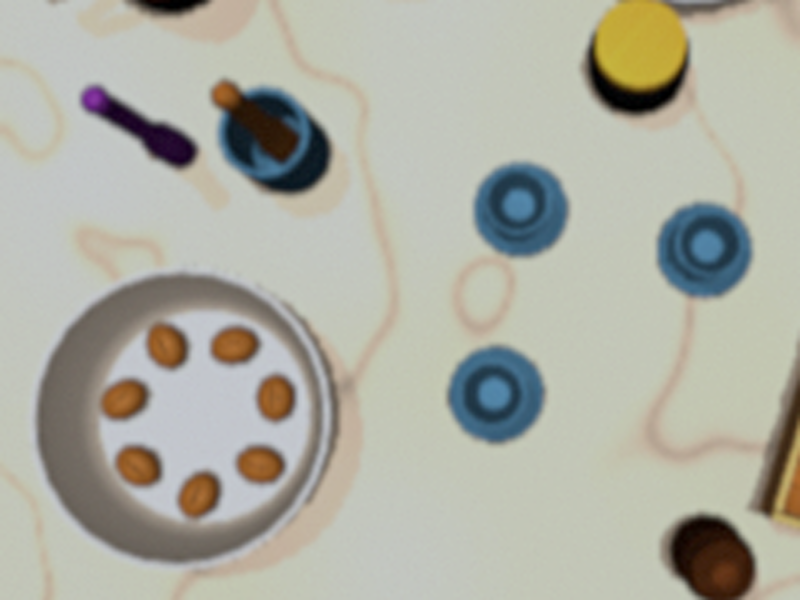

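View pics/ct2.png

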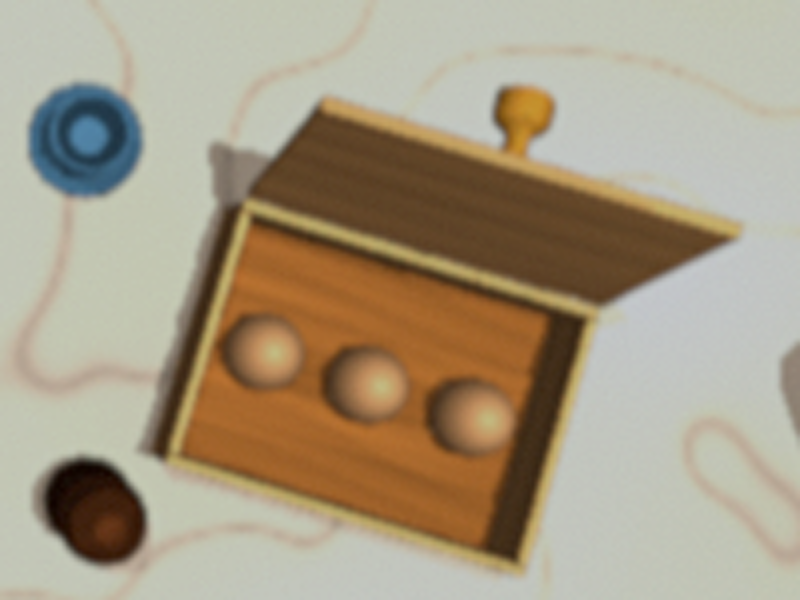

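View pics/cs2.png

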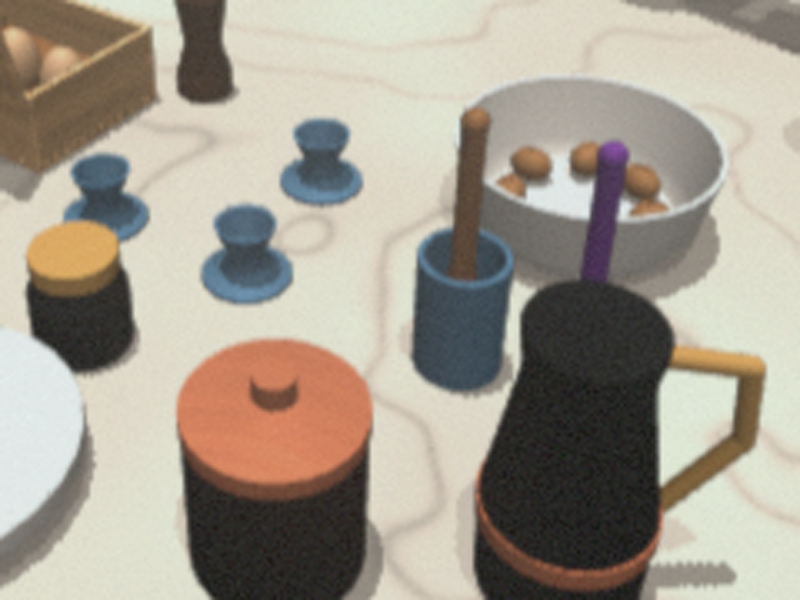

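View pics/cs1.png

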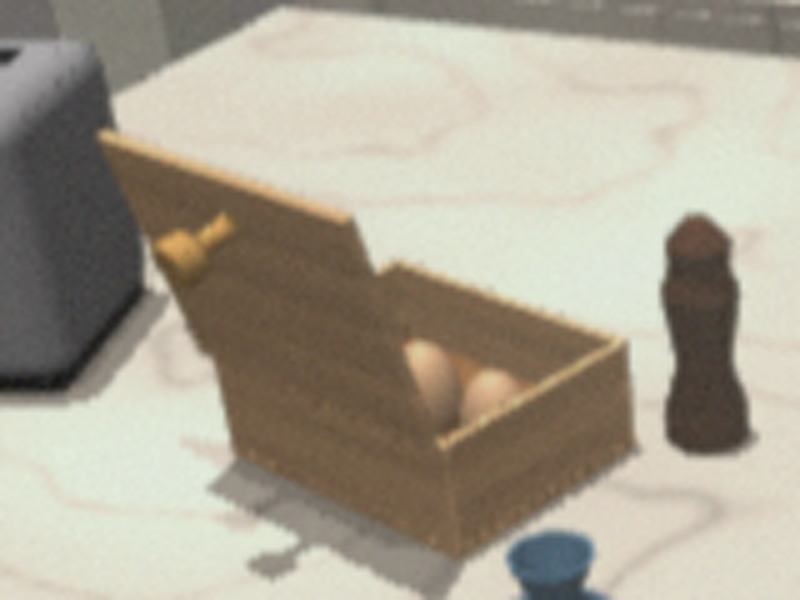

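The crops show the brown stick's tip at top (157,138) and scene (322,196). The purple tip is at top (118,139), behind the jug and standing in something dark, so I leave it alone. The brown one in the blue jar fits the description. Next I'll measure everything.

```bash
python3 - <<'E'
from h import *
np.set_printoptions(precision=4,suppress=True)
T=load('top0');S=load('scene0')
t1=lambda x,y:(90+x/3.3333,110+y/3.3333); t2=lambda x,y:(280+x/4,150+y/4); s2=lambda x,y:(180+x/3.3333,160+y/3.3333); s1=lambda x,y:(100+x/5,100+y/5)
print('stick tip',tri(T,t1(225,95),S,s2(475,120)))
print('purple tip',tri(T,t1(95,100),S,s2(613,153)))
# cups: blue blobs
hsv=cv2.cvtColor(T['img'],cv2.COLOR_RGB2HSV); m=cv2.inRange(hsv,(90,90,40),(125,255,255))
cs,_=cv2.findContours(m,cv2.RETR_EXTERNAL,cv2.CHAIN_APPROX_NONE)
for c in cs:
    if cv2.contourArea(c)>100:
        (u,v),r=cv2.minEnclosingCircle(c); e=cv2.fitEllipse(c); print('blue',(u,v),r,e[0],e[1],plane(T,*e[0],0.006)[:2], 'r m',r/T['fx']*1.03)
for n,p in dict(c0=(520,205),c1=(707,246),c2=(493,393)).items(): print(n,'rim',plane(T,*t1(*p),0.035)[:2])
for n,a,b in [('A',(520,205),(245,226)),('B',(707,246),(101,173)),('C',(493,393),(322,137))]: print('tri',n,tri(T,t1(*a),S,s2(*b)))
# nuts
m=cv2.inRange(hsv,(5,110,50),(22,255,255)); cs,_=cv2.findContours(m,cv2.RETR_EXTERNAL,cv2.CHAIN_APPROX_NONE)
N=[]
for c in cs:
    M=cv2.moments(c)
    if 40<M['m00']<400:
        u,v=M['m10']/M['m00'],M['m01']/M['m00']
        if 100<u<190 and 200<v<270: N.append(plane(T,u,v,0.0205)); 
N=np.array(N);print(len(N),N); print('nut circle',cv2.minEnclosingCircle(N[:,:2].astype(np.float32)))
# bowl rim
print('rim L,R,T,B',[plane(T,*t1(*p),.072)[:2] for p in[(38,418),(335,418),(186,270),(186,565)]])
# jar rim (outer) centre
print('jar',[plane(T,*t1(*p),.09)[:2] for p in[(221,135),(312,135),(267,88),(267,182)]])
C=np.array([plane(T,*t2(*p),.075)[:2] for p in[(170,460),(522,572),(598,310),(246,205)]]);print('box',C,C.mean(0),np.linalg.norm(C-np.roll(C,-1,0),axis=1))
x=(C[2]+C[3]-C[0]-C[1]);yv=(C[0]+C[3]-C[1]-C[2]);print('yaw',np.arctan2(x[1],x[0]),np.arctan2(-yv[0],yv[1]))
# eggs
for p in[(265,352),(367,384),(471,416)]: print('egg',plane(T,*t2(*p),.045)[:2])
print('lid free L,R',[plane(T,*t2(*p),.22) for p in[(322,100),(742,230)]],tri(T,t2(742,230),S,s1(102,133)),tri(T,t2(322,100),S,s1(350,218)))
print('knob',tri(T,t2(524,100),S,s1(180,255)))
print('mill top',tri(T,t2(108,524),S,s1(697,222)),'sugar',plane(T,*t1(640,45),.08))
E
```

```text
stick tip (array([0.652 , 0.2013, 0.1923]), np.float64(0.0009160015286051406))
purple tip (array([0.6504, 0.2802, 0.1847]), np.float64(0.0011676336744043797))
blue (238.33416748046875, 227.7412109375) 13.52424144744873 (238.3014678955078, 227.8822021484375) (25.83372688293457, 26.338327407836914) [0.4808 0.0535] r m 0.031605577073785474
blue (300.822021484375, 184.8389892578125) 13.48041820526123 (300.8000183105469, 184.56854248046875) (25.323368072509766, 26.22445297241211) [ 0.5828 -0.0918] r m 0.03150316402060522
blue (245.6999969482422, 172.5) 13.384422302246094 (245.65353393554688, 172.3902130126953) (25.42139434814453, 25.92923927307129) [0.6109 0.0376] r m 0.03127882567798528
blue (169.41566467285156, 149.77711486816406) 13.700183868408203 (168.98526000976562, 149.4951934814453) (23.774707794189453, 25.576290130615234) [0.6648 0.2197] r m 0.0320167470286987
c0 rim [0.6092 0.0354]
c1 rim [ 0.5816 -0.0924]
c2 rim [0.4807 0.0526]
tri A (array([0.6077, 0.0361, 0.0429]), np.float64(0.002271619499996218))
tri B (array([ 0.5806, -0.0916,  0.0435]), np.float64(0.00020909641817944697))
[... 493 characters left out ...]
([0.6782, 0.1991]), array([0.6162, 0.1977])]
box [[ 0.4023 -0.1326]
 [ 0.3448 -0.3191]
 [ 0.4841 -0.3628]
 [ 0.5397 -0.1745]] [ 0.4427 -0.2472] [0.1952 0.146  0.1963 0.1437]
yaw -0.2996732339204707 -0.2929818514449027
egg [ 0.4598 -0.1894]
egg [ 0.4426 -0.2456]
egg [ 0.4254 -0.3026]
lid free L,R [array([ 0.579 , -0.1851,  0.22  ]), array([ 0.5199, -0.3758,  0.22  ])] (array([ 0.5191, -0.3745,  0.2197]), np.float64(0.002924289490119416)) (array([ 0.5782, -0.1837,  0.2205]), np.float64(0.0028775982275382694))
knob (array([ 0.5822, -0.2864,  0.1887]), np.float64(0.004058604182275964))
mill top (array([ 0.3754, -0.0919,  0.1439]), np.float64(0.002088690851085545)) sugar [ 0.7098 -0.0448  0.08  ]
```

```bash
cat >> h.py <<'E'
from scipy.spatial.transform import Rotation as Ro
def go(pos,rpy=None,o=None):
    o=o or observe(); R=Ro.from_euler('xyz',o['orientation']); 
    s=R.inv().apply(np.array(pos)-o['tool_pos'])/.03
    w=np.zeros(3) if rpy is None else (R.inv()*Ro.from_euler('xyz',rpy)).as_rotvec()
    print('row',np.round(s,3),np.round(w,3),'rows>=',round(max(np.linalg.norm(s)*30/41.7,np.linalg.norm(np.degrees(w))/7.16),1))
def st():
    o=observe(); print('t',round(o['clock'],2),'pos',np.round(o['tool_pos'],4),'rpy',np.round(o['orientation'],3),'F',np.round(o['contact_force'],1),'gap',round(o['finger_gap'],3),'q',np.round(o['joint_pos'],2))
E
python3 - <<'E'
from h import *
T=load('top0');S=load('scene0')
print('jug',tri(T,(118,68),S,(359,258)),'canister',tri(T,(197,64),S,(262,274)))
st();go([.40,.40,.27],[np.pi,0,0]);go([.652,.201,.25],[np.pi,0,0])
E
```

```text
jug (array([0.79687514, 0.28815099, 0.18117276]), np.float64(0.002983892036330377)) canister (array([0.82627445, 0.13762274, 0.12635903]), np.float64(0.0006189433863907198))
t 0.1 pos [0.1586 0.5264 0.2382] rpy [-3.141e+00  1.000e-03  1.278e+00] F [-0.2  0.2  0.5] gap 0.997 q [ 1.06  0.38  1.3  -0.    1.46 -0.22]
row [-1.712  8.919 -1.06 ] [1.000e-03 1.000e-03 1.278e+00] rows>= 10.2
row [-5.638 18.876 -0.391] [1.000e-03 1.000e-03 1.278e+00] rows>= 14.2
```

Emit:
step_arm(
  plan=[
    [-5.638, 18.876, -0.391, 0.001, 0.001, 1.278, 1],
    [-5.638, 18.876, -0.391, 0.001, 0.001, 1.278, 1],
    [-5.638, 18.876, -0.391, 0.001, 0.001, 1.278, 1],
    [-5.638, 18.876, -0.391, 0.001, 0.001, 1.278, 1],
    [-5.638, 18.876, -0.391, 0.001, 0.001, 1.278, 1],
    [-5.638, 18.876, -0.391, 0.001, 0.001, 1.278, 1],
    [-5.638, 18.876, -0.391, 0.001, 0.001, 1.278, 1],
    [-5.638, 18.876, -0.391, 0.001, 0.001, 1.278, 1],
    [-5.638, 18.876, -0.391, 0.001, 0.001, 1.278, 1],
    [-5.638, 18.876, -0.391, 0.001, 0.001, 1.278, 1],
    [-5.638, 18.876, -0.391, 0.001, 0.001, 1.278, 1],
    [-5.638, 18.876, -0.391, 0.001, 0.001, 1.278, 1],
    [-5.638, 18.876, -0.391, 0.001, 0.001, 1.278, 1],
    [-5.638, 18.876, -0.391, 0.001, 0.001, 1.278, 1],
    [-5.638, 18.876, -0.391, 0.001, 0.001, 1.278, 1],
    [-5.638, 18.876, -0.391, 0.001, 0.001, 1.278, 1],
    [-5.638, 18.876, -0.391, 0.001, 0.001, 1.278, 1],
    [-5.638, 18.876, -0.391, 0.001, 0.001, 1.278, 1],
  ],
)

```text
clock: 1.6
tool_pos: [0.651, 0.2024, 0.2507]
orientation: [-3.14, 0.0, 0.001]
contact_force: [-0.1, 0.0, 0.3]
finger_gap: 1.002
```

```bash
python3 - <<'E'
from h import *
st();go([.652,.201,.144],[np.pi,0,0])
for n in('scene','top'):
    c=snap(n,n+'1'); cv2.imwrite(f'pics/{n}1b.png',cv2.resize(cv2.imread(f'pics/{n}1.png'),(800,600),interpolation=cv2.INTER_CUBIC))
E
```

```text
t 1.6 pos [0.651  0.2024 0.2507] rpy [-3.14e+00  0.00e+00  1.00e-03] F [-0.1  0.   0.3] gap 1.002 q [0.13 0.62 0.85 0.   1.67 0.13]
row [0.035 0.052 3.555] [-0.002  0.     0.001] rows>= 2.6
```

View pics/scene1b.png

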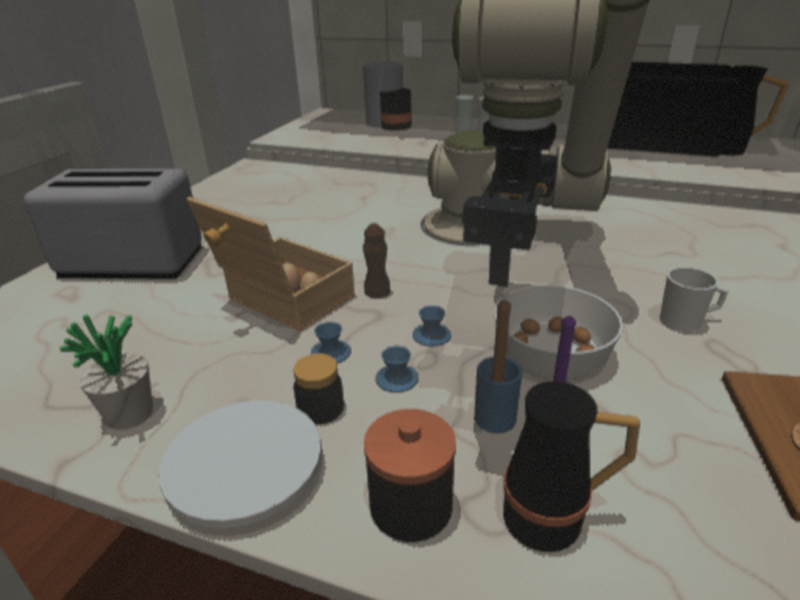

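View pics/top1b.png

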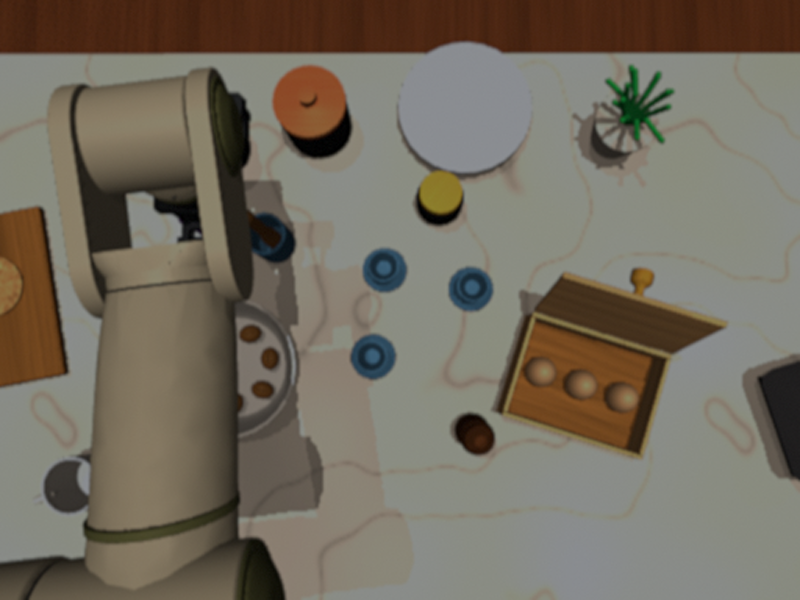

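The arm is clear of everything. The tool is above the brown stick and the jaws straddle it. Descending to grip.

Emit:
step_arm(
  plan=[
    [0.03, 0.05, 1.0, 0, 0, 0, 1],
    [0.03, 0.05, 2.0, 0, 0, 0, 1],
    [0.03, 0.05, 3.0, 0, 0, 0, 1],
    [0.03, 0.05, 3.45, 0, 0, 0, 1],
    [0.03, 0.05, 3.45, 0, 0, 0, 1],
    [0.03, 0.05, 3.45, 0, 0, 0, 0],
    [0.03, 0.05, 3.45, 0, 0, 0, -0.4],
    [0.03, 0.05, 3.45, 0, 0, 0, -0.8],
    [0.03, 0.05, 3.45, 0, 0, 0, -1],
    [0.03, 0.05, 3.45, 0, 0, 0, -1],
    [0.03, 0.05, 3.45, 0, 0, 0, -1],
    [0.03, 0.05, 3.45, 0, 0, 0, -1],
    [0.03, 0.05, 3.45, 0, 0, 0, -1],
  ],
  squeeze=45,
)

```text
clock: 2.78
tool_pos: [0.653, 0.1998, 0.1471]
orientation: [-3.14, -0.0, -0.0]
contact_force: [0.5, -0.1, 0.0]
finger_gap: 0.418
```

```bash
python3 - <<'E'
from h import *
st()
E
```

```text
t 2.78 pos [0.653  0.1998 0.1471] rpy [-3.14 -0.   -0.  ] F [ 0.5 -0.1  0. ] gap 0.418 q [0.12 0.68 1.02 0.   1.43 0.12]
```

Still closing; a few more rows.

Emit:
step_arm(
  plan=[
    [0, 0, 0, 0, 0, 0, -1],
    [0, 0, 0, 0, 0, 0, -1],
    [0, 0, 0, 0, 0, 0, -1],
    [0, 0, 0, 0, 0, 0, -1],
    [0, 0, 0, 0, 0, 0, -1],
    [0, 0, 0, 0, 0, 0, -1],
    [0, 0, 0, 0, 0, 0, -1],
    [0, 0, 0, 0, 0, 0, -1],
    [0, 0, 0, 0, 0, 0, -1],
    [0, 0, 0, 0, 0, 0, -1],
    [0, 0, 0, 0, 0, 0, -1],
    [0, 0, 0, 0, 0, 0, -1],
  ],
)

```text
clock: 3.78
tool_pos: [0.653, 0.1998, 0.1469]
orientation: [-3.14, -0.0, -0.0]
contact_force: [-0.6, 0.1, -1.2]
finger_gap: 0.17
```

Emit:
step_arm(
  plan=[
    [0, 0, -0.5, 0, 0, 0, -1],
    [0, 0, -1.2, 0, 0, 0, -1],
    [0, 0, -2.0, 0, 0, 0, -1],
    [0, 0, -2.8, 0, 0, 0, -1],
    [0, 0, -3.6, 0, 0, 0, -1],
    [0, 0, -3.8, 0, 0, 0, -1],
    [0, 0, -3.8, 0, 0, 0, -1],
    [0, 0, -3.8, 0, 0, 0, -1],
  ],
)

```text
clock: 4.45
tool_pos: [0.6527, 0.1996, 0.2596]
orientation: [-3.14, 0.001, -0.0]
contact_force: [0.3, 0.3, -1.2]
finger_gap: 0.167
```

```bash
python3 - <<'E'
from h import *
st();go([.464,.2545,.26],[np.pi,0,0])
c=snap('scene','scene2'); cv2.imwrite('pics/scene2b.png',cv2.resize(cv2.imread('pics/scene2.png')[60:300,220:500],None,fx=2.5,fy=2.5,interpolation=cv2.INTER_CUBIC))
E
```

```text
t 4.45 pos [0.6527 0.1996 0.2596] rpy [-3.14e+00  1.00e-03 -0.00e+00] F [ 0.3  0.3 -1.2] gap 0.167 q [0.12 0.62 0.83 0.   1.7  0.12]
row [-6.291e+00 -1.829e+00 -1.000e-03] [-0.001  0.001 -0.   ] rows>= 4.7
```

View pics/scene2b.png

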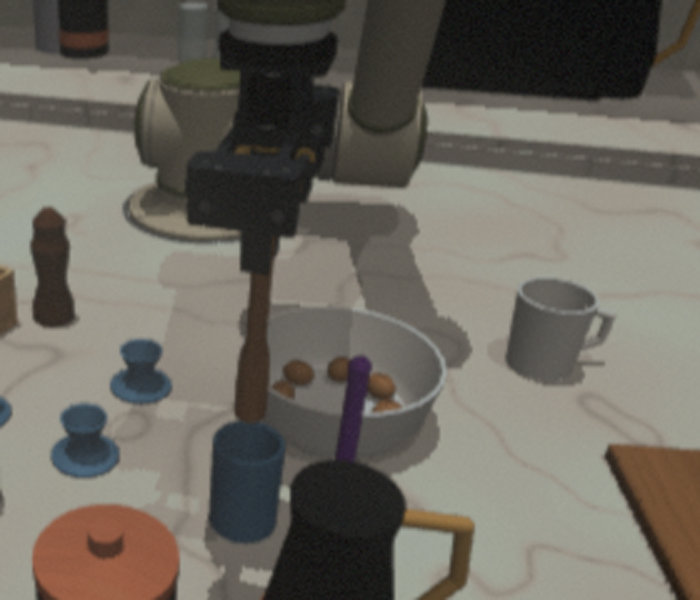

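The stick hangs straight in the gripper, with its foot clear above the jar at (250,415) in the crop. The gripper body's long side lies along the jaw axis. Moving over the bowl.

Emit:
step_arm(
  plan=[
    [-0.8, -0.23, 0, 0, 0, 0, -1],
    [-1.8, -0.52, 0, 0, 0, 0, -1],
    [-2.8, -0.81, 0, 0, 0, 0, -1],
    [-3.8, -1.1, 0, 0, 0, 0, -1],
    [-4.8, -1.39, 0, 0, 0, 0, -1],
    [-5.6, -1.63, 0, 0, 0, 0, -1],
    [-6.1, -1.77, 0, 0, 0, 0, -1],
    [-6.3, -1.83, 0, 0, 0, 0, -1],
    [-6.3, -1.83, 0, 0, 0, 0, -1],
    [-6.3, -1.83, 0, 0, 0, 0, -1],
  ],
)

```text
clock: 5.33
tool_pos: [0.4644, 0.2544, 0.2604]
orientation: [-3.141, 0.001, -0.0]
contact_force: [-0.7, -0.3, -0.6]
finger_gap: 0.169
```

```bash
python3 - <<'E'
from h import *
st();go([.464,.2545,.152],[np.pi,0,0])
c=snap('scene','scene3'); cv2.imwrite('pics/scene3b.png',cv2.resize(cv2.imread('pics/scene3.png')[60:300,220:500],None,fx=2.5,fy=2.5,interpolation=cv2.INTER_CUBIC))
print(proj(c,[.464,.2545,.121]),proj(c,[.464,.2545,.0]))
E
```

```text
t 5.33 pos [0.4644 0.2544 0.2604] rpy [-3.141e+00  1.000e-03 -0.000e+00] F [-0.7 -0.3 -0.6] gap 0.169 q [0.28 0.33 1.31 0.   1.5  0.28]
row [-0.013 -0.     3.612] [-0.001  0.001 -0.   ] rows>= 2.6
(np.float64(357.70620495335396), np.float64(185.206079526463)) (np.float64(351.8218739996979), np.float64(225.39803824858694))
```

View pics/scene3b.png

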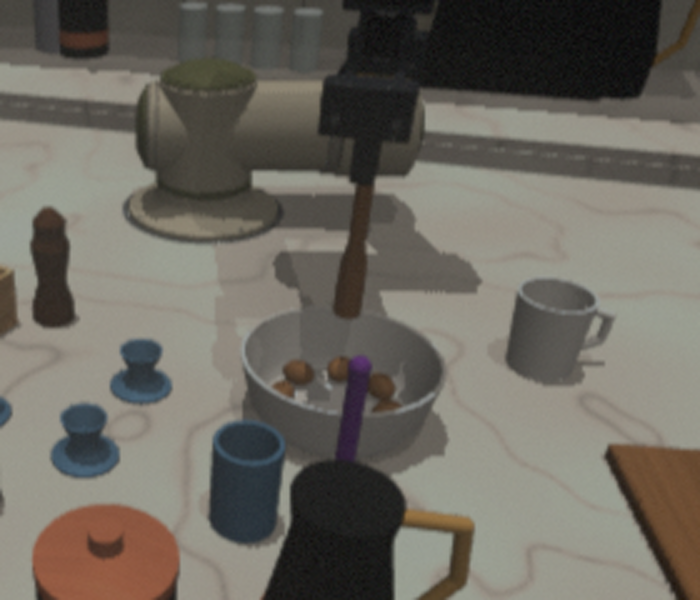

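Emit:
step_arm(
  plan=[
    [0, 0, 0.5, 0, 0, 0, -1],
    [0, 0, 1.1, 0, 0, 0, -1],
    [0, 0, 1.7, 0, 0, 0, -1],
    [0, 0, 2.3, 0, 0, 0, -1],
    [0, 0, 2.8, 0, 0, 0, -1],
    [0, 0, 3.2, 0, 0, 0, -1],
    [0, 0, 3.5, 0, 0, 0, -1],
    [0, 0, 3.6, 0, 0, 0, -1],
    [0, 0, 3.6, 0, 0, 0, -1],
    [0, 0, 3.6, 0, 0, 0, -1],
  ],
)

```text
clock: 6.22
tool_pos: [0.4646, 0.2547, 0.1533]
orientation: [-3.14, -0.001, -0.0]
contact_force: [-0.1, 0.2, 0.2]
finger_gap: 0.164
```

```bash
python3 - <<'E'
from h import *
st()
r=1.333
out=[[x,0] for x in (.25,.55,.85,1.1,1.25,1.333)]
A=[[r*np.cos(a),-r*np.sin(a)] for a in np.radians(np.arange(18,18*20*5,18))]
P=out+A
print([[round(float(x),2),round(float(y),2)] for x,y in P[:20]])
s=np.array(P[19])
# periodic calls: 20 rows = full circle
k=19
print([[round(float(x-s[0]),2),round(float(y-s[1]),2)] for x,y in P[20:40]])
E
```

```text
t 6.22 pos [0.4646 0.2547 0.1533] rpy [-3.14e+00 -1.00e-03 -0.00e+00] F [-0.1  0.2  0.2] gap 0.164 q [0.28 0.42 1.49 0.   1.22 0.28]
[[0.25, 0.0], [0.55, 0.0], [0.85, 0.0], [1.1, 0.0], [1.25, 0.0], [1.33, 0.0], [1.27, -0.41], [1.08, -0.78], [0.78, -1.08], [0.41, -1.27], [0.0, -1.33], [-0.41, -1.27], [-0.78, -1.08], [-1.08, -0.78], [-1.27, -0.41], [-1.33, -0.0], [-1.27, 0.41], [-1.08, 0.78], [-0.78, 1.08], [-0.41, 1.27]]
[[0.41, 0.07], [0.82, 0.0], [1.2, -0.19], [1.49, -0.48], [1.68, -0.86], [1.74, -1.27], [1.68, -1.68], [1.49, -2.05], [1.2, -2.35], [0.82, -2.54], [0.41, -2.6], [0.0, -2.54], [-0.37, -2.35], [-0.67, -2.05], [-0.86, -1.68], [-0.92, -1.27], [-0.86, -0.86], [-0.67, -0.48], [-0.37, -0.19], [-0.0, 0.0]]
```

Emit:
step_arm(
  plan=[
    [0.25, 0, 0, 0, 0, 0, -1],
    [0.55, 0, 0, 0, 0, 0, -1],
    [0.85, 0, 0, 0, 0, 0, -1],
    [1.1, 0, 0, 0, 0, 0, -1],
    [1.25, 0, 0, 0, 0, 0, -1],
    [1.33, 0, 0, 0, 0, 0, -1],
    [1.27, -0.41, 0, 0, 0, 0, -1],
    [1.08, -0.78, 0, 0, 0, 0, -1],
    [0.78, -1.08, 0, 0, 0, 0, -1],
    [0.41, -1.27, 0, 0, 0, 0, -1],
    [0, -1.33, 0, 0, 0, 0, -1],
    [-0.41, -1.27, 0, 0, 0, 0, -1],
    [-0.78, -1.08, 0, 0, 0, 0, -1],
    [-1.08, -0.78, 0, 0, 0, 0, -1],
    [-1.27, -0.41, 0, 0, 0, 0, -1],
    [-1.33, 0, 0, 0, 0, 0, -1],
    [-1.27, 0.41, 0, 0, 0, 0, -1],
    [-1.08, 0.78, 0, 0, 0, 0, -1],
    [-0.78, 1.08, 0, 0, 0, 0, -1],
    [-0.41, 1.27, 0, 0, 0, 0, -1],
  ],
)

```text
clock: 7.88
tool_pos: [0.4522, 0.2163, 0.1535]
orientation: [-3.139, -0.001, 0.0]
contact_force: [1.9, 1.8, 0.0]
finger_gap: 0.171
```

```bash
python3 - <<'E'
from h import *
st()
c=snap('scene','scene4'); cv2.imwrite('pics/scene4b.png',cv2.resize(cv2.imread('pics/scene4.png')[100:280,260:460],None,fx=3,fy=3,interpolation=cv2.INTER_CUBIC))
c=snap('top','top4'); cv2.imwrite('pics/top4b.png',cv2.resize(cv2.imread('pics/top4.png')[100:300,60:300],None,fx=3,fy=3,interpolation=cv2.INTER_CUBIC))
E
```

```text
t 7.88 pos [0.4522 0.2163 0.1535] rpy [-3.139e+00 -1.000e-03  0.000e+00] F [1.9 1.8 0. ] gap 0.171 q [0.21 0.38 1.57 0.   1.19 0.21]
```

View pics/scene4b.png

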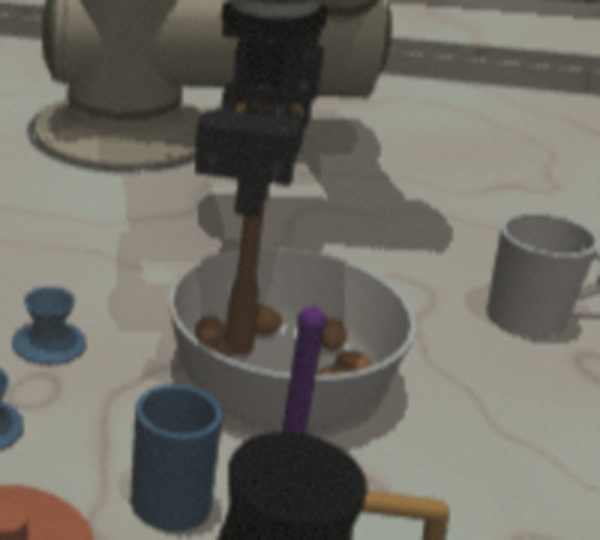

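View pics/top4b.png

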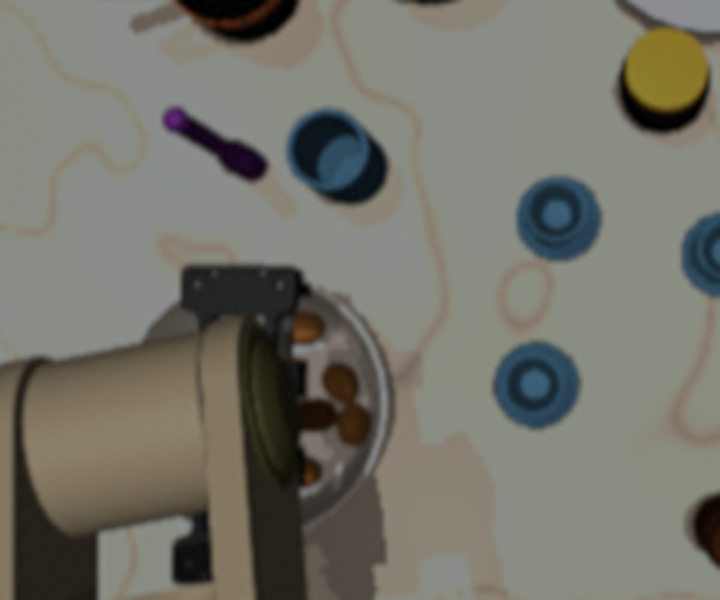

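The nuts are being pushed along and stay in the bowl, and the foot is down among them (scene crop 240,345). Continuing the circles.

Emit:
step_arm(
  plan=[
    [0.41, 0.07, 0, 0, 0, 0, -1],
    [0.82, 0, 0, 0, 0, 0, -1],
    [1.2, -0.19, 0, 0, 0, 0, -1],
    [1.49, -0.48, 0, 0, 0, 0, -1],
    [1.68, -0.86, 0, 0, 0, 0, -1],
    [1.74, -1.27, 0, 0, 0, 0, -1],
    [1.68, -1.68, 0, 0, 0, 0, -1],
    [1.49, -2.05, 0, 0, 0, 0, -1],
    [1.2, -2.35, 0, 0, 0, 0, -1],
    [0.82, -2.54, 0, 0, 0, 0, -1],
    [0.41, -2.6, 0, 0, 0, 0, -1],
    [0, -2.54, 0, 0, 0, 0, -1],
    [-0.37, -2.35, 0, 0, 0, 0, -1],
    [-0.67, -2.05, 0, 0, 0, 0, -1],
    [-0.86, -1.68, 0, 0, 0, 0, -1],
    [-0.92, -1.27, 0, 0, 0, 0, -1],
    [-0.86, -0.86, 0, 0, 0, 0, -1],
    [-0.67, -0.48, 0, 0, 0, 0, -1],
    [-0.37, -0.19, 0, 0, 0, 0, -1],
    [0, 0, 0, 0, 0, 0, -1],
  ],
)

```text
clock: 9.65
tool_pos: [0.4518, 0.2157, 0.1533]
orientation: [-3.141, -0.0, -0.0]
contact_force: [-0.5, 1.3, -0.1]
finger_gap: 0.167
```

```bash
python3 - <<'E'
from h import *
st()
c=snap('scene','scene5'); cv2.imwrite('pics/scene5b.png',cv2.resize(cv2.imread('pics/scene5.png')[100:280,260:460],None,fx=3,fy=3,interpolation=cv2.INTER_CUBIC))
E
```

```text
t 9.65 pos [0.4518 0.2157 0.1533] rpy [-3.141 -0.    -0.   ] F [-0.5  1.3 -0.1] gap 0.167 q [0.21 0.38 1.57 0.   1.19 0.21]
```

View pics/scene5b.png

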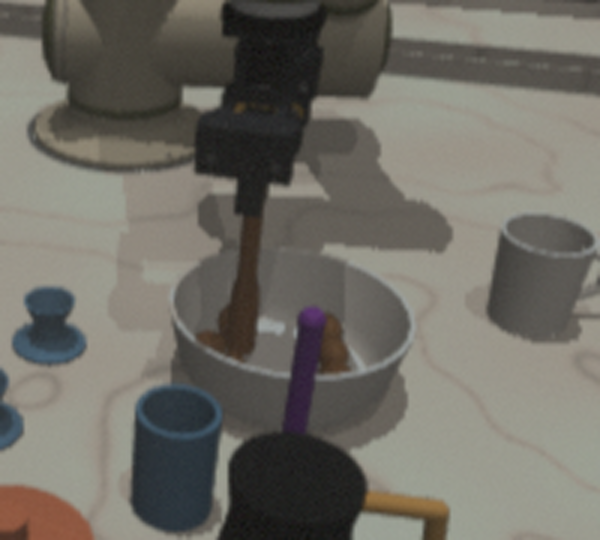

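Emit:
step_arm(
  plan=[
    [0.41, 0.07, 0, 0, 0, 0, -1],
    [0.82, 0, 0, 0, 0, 0, -1],
    [1.2, -0.19, 0, 0, 0, 0, -1],
    [1.49, -0.48, 0, 0, 0, 0, -1],
    [1.68, -0.86, 0, 0, 0, 0, -1],
    [1.74, -1.27, 0, 0, 0, 0, -1],
    [1.68, -1.68, 0, 0, 0, 0, -1],
    [1.49, -2.05, 0, 0, 0, 0, -1],
    [1.2, -2.35, 0, 0, 0, 0, -1],
    [0.82, -2.54, 0, 0, 0, 0, -1],
    [0.41, -2.6, 0, 0, 0, 0, -1],
    [0, -2.54, 0, 0, 0, 0, -1],
    [-0.37, -2.35, 0, 0, 0, 0, -1],
    [-0.67, -2.05, 0, 0, 0, 0, -1],
    [-0.86, -1.68, 0, 0, 0, 0, -1],
    [-0.92, -1.27, 0, 0, 0, 0, -1],
    [-0.86, -0.86, 0, 0, 0, 0, -1],
    [-0.67, -0.48, 0, 0, 0, 0, -1],
    [-0.37, -0.19, 0, 0, 0, 0, -1],
    [0, 0, 0, 0, 0, 0, -1],
  ],
)

```text
clock: 11.37
tool_pos: [0.4517, 0.2158, 0.1532]
orientation: [-3.14, 0.0, -0.0]
contact_force: [-0.2, 0.0, -0.1]
finger_gap: 0.167
```

Emit:
step_arm(
  plan=[
    [0.41, 0.07, 0, 0, 0, 0, -1],
    [0.82, 0, 0, 0, 0, 0, -1],
    [1.2, -0.19, 0, 0, 0, 0, -1],
    [1.49, -0.48, 0, 0, 0, 0, -1],
    [1.68, -0.86, 0, 0, 0, 0, -1],
    [1.74, -1.27, 0, 0, 0, 0, -1],
    [1.68, -1.68, 0, 0, 0, 0, -1],
    [1.49, -2.05, 0, 0, 0, 0, -1],
    [1.2, -2.35, 0, 0, 0, 0, -1],
    [0.82, -2.54, 0, 0, 0, 0, -1],
    [0.41, -2.6, 0, 0, 0, 0, -1],
    [0, -2.54, 0, 0, 0, 0, -1],
    [-0.37, -2.35, 0, 0, 0, 0, -1],
    [-0.67, -2.05, 0, 0, 0, 0, -1],
    [-0.86, -1.68, 0, 0, 0, 0, -1],
    [-0.92, -1.27, 0, 0, 0, 0, -1],
    [-0.86, -0.86, 0, 0, 0, 0, -1],
    [-0.67, -0.48, 0, 0, 0, 0, -1],
    [-0.37, -0.19, 0, 0, 0, 0, -1],
    [0, 0, 0, 0, 0, 0, -1],
  ],
)

```text
clock: 13.03
tool_pos: [0.4515, 0.2157, 0.1531]
orientation: [-3.141, 0.001, -0.0]
contact_force: [-0.2, 0.4, -1.9]
finger_gap: 0.17
```

```bash
python3 - <<'E'
from h import *
st()
go([.464,.2545,.26],[np.pi,0,0])
E
```

```text
t 13.03 pos [0.4515 0.2157 0.1531] rpy [-3.141e+00  1.000e-03 -0.000e+00] F [-0.2  0.4 -1.9] gap 0.17 q [0.21 0.38 1.57 0.   1.19 0.21]
row [ 0.412 -1.298 -3.563] [-0.001  0.001 -0.   ] rows>= 2.7
```

Emit:
step_arm(
  plan=[
    [0, 0, -0.4, 0, 0, 0, -1],
    [0, 0, -0.9, 0, 0, 0, -1],
    [0, 0, -1.5, 0, 0, 0, -1],
    [0, 0, -2.1, 0, 0, 0, -1],
    [0, 0, -2.7, 0, 0, 0, -1],
    [0, 0, -3.2, 0, 0, 0, -1],
    [0, 0, -3.6, 0, 0, 0, -1],
    [0, 0, -3.8, 0, 0, 0, -1],
    [0, 0, -3.8, 0, 0, 0, -1],
    [0, 0, -3.8, 0, 0, 0, -1],
  ],
)

```text
clock: 13.87
tool_pos: [0.4517, 0.2163, 0.2664]
orientation: [-3.141, 0.001, -0.0]
contact_force: [0.2, 0.0, -1.5]
finger_gap: 0.17
```

```bash
python3 - <<'E'
from h import *
st()
c=snap('scene','scene6'); cv2.imwrite('pics/scene6b.png',cv2.resize(cv2.imread('pics/scene6.png')[80:280,260:500],None,fx=3,fy=3,interpolation=cv2.INTER_CUBIC))
go([.648,.1995,.264],[np.pi,0,0])
o=observe()['tool_pos']; print(proj(c,o-[0,0,.139]),'crop',(np.array(proj(c,o-[0,0,.139]))-[260,80])*3)
# jar centre: rim fit in top4 image and scene
T=load('top4'); 
t4=lambda x,y:(60+x/3,100+y/3)
print([plane(T,*t4(*p),.09)[:2] for p in[(287,150),(372,150),(328,108),(328,194)]])
E
```

```text
t 13.87 pos [0.4517 0.2163 0.2664] rpy [-3.141e+00  1.000e-03 -0.000e+00] F [ 0.2  0.  -1.5] gap 0.17 q [0.21 0.27 1.38 0.   1.49 0.21]
row [6.548 0.56  0.058] [-0.001  0.001 -0.   ] rows>= 4.7
(np.float64(342.8010692609197), np.float64(178.21930027803768)) crop [248.40320778 294.65790083]
[array([0.64814452, 0.22993015]), array([0.64835231, 0.16810686]), array([0.67910728, 0.20080578]), array([0.61608685, 0.19934598])]
```

View pics/scene6b.png

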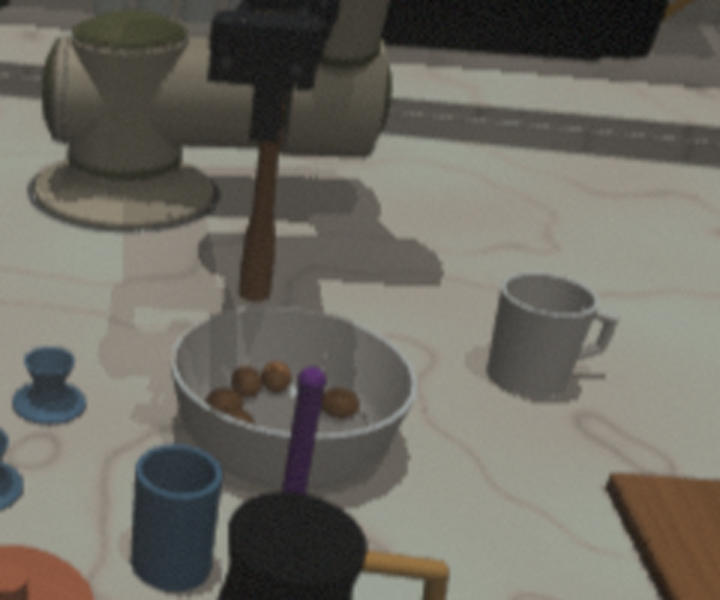

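Five nuts are visible in the bowl and none on the counter. The foot is about 2.5 px to the right of its predicted spot, so the stick may be slightly tilted. Moving over the jar and checking there.

Emit:
step_arm(
  plan=[
    [0.8, 0.07, 0, 0, 0, 0, -1],
    [1.8, 0.15, 0, 0, 0, 0, -1],
    [2.8, 0.24, 0, 0, 0, 0, -1],
    [3.8, 0.33, 0, 0, 0, 0, -1],
    [4.8, 0.41, 0, 0, 0, 0, -1],
    [5.6, 0.48, 0, 0, 0, 0, -1],
    [6.2, 0.53, 0, 0, 0, 0, -1],
    [6.55, 0.56, 0, 0, 0, 0, -1],
    [6.55, 0.56, 0, 0, 0, 0, -1],
    [6.55, 0.56, 0, 0, 0, 0, -1],
    [6.55, 0.56, 0, 0, 0, 0, -1],
  ],
)

```text
clock: 14.83
tool_pos: [0.6475, 0.1998, 0.2665]
orientation: [-3.14, 0.001, 0.0]
contact_force: [-0.3, -0.1, -1.4]
finger_gap: 0.165
```

```bash
python3 - <<'E'
from h import *
st()
c=snap('scene','scene7'); cv2.imwrite('pics/scene7b.png',cv2.resize(cv2.imread('pics/scene7.png')[120:280,260:440],None,fx=3.75,fy=3.75,interpolation=cv2.INTER_CUBIC))
o=observe()['tool_pos']
for z in(.0,.139): print((np.array(proj(c,o-[0,0,z]))-[260,120])*3.75)
print('jar rim ctr',(np.array(proj(c,[.648,.1995,.09]))-[260,120])*3.75)
E
```

```text
t 14.83 pos [0.6475 0.1998 0.2665] rpy [-3.14e+00  1.00e-03  0.00e+00] F [-0.3 -0.1 -1.4] gap 0.165 q [0.12 0.61 0.83 0.   1.71 0.12]
[243.73063982 151.578539  ]
[223.90455908 380.03209115]
jar rim ctr [218.18982335 435.13181853]
```

View pics/scene7b.png

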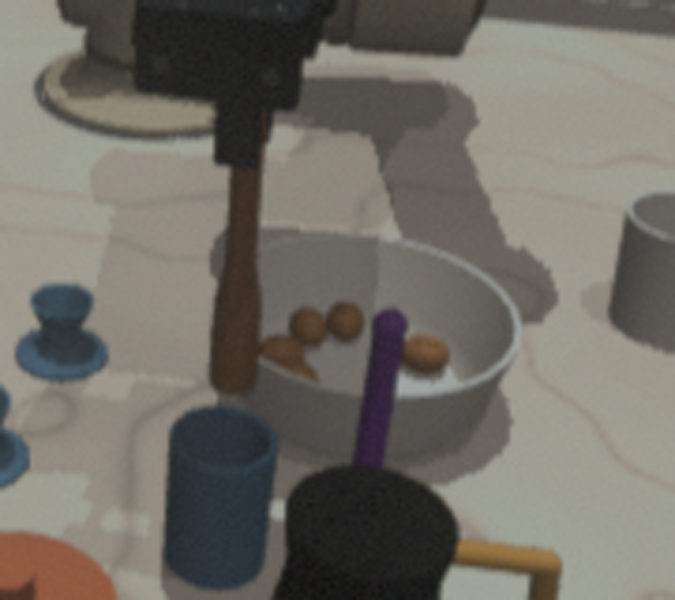

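The foot is about 2 mm off the jar axis on the +y side, against a clearance of about 12 mm. Lowering with a small correction.

Emit:
step_arm(
  plan=[
    [0, 0.07, 0.4, 0, 0, 0, -1],
    [0, 0.07, 0.8, 0, 0, 0, -1],
    [0, 0.07, 1.2, 0, 0, 0, -1],
    [0, 0.07, 1.6, 0, 0, 0, -1],
    [0, 0.07, 2.0, 0, 0, 0, -1],
    [0, 0.07, 2.4, 0, 0, 0, -1],
    [0, 0.07, 2.8, 0, 0, 0, -1],
    [0, 0.07, 3.2, 0, 0, 0, -1],
    [0, 0.07, 3.5, 0, 0, 0, -1],
    [0, 0.07, 3.7, 0, 0, 0, -1],
    [0, 0.07, 3.85, 0, 0, 0, -1],
    [0, 0.07, 3.85, 0, 0, 0, -1],
    [0, 0.07, 3.85, 0, 0, 0, -1],
  ],
)

```text
clock: 15.97
tool_pos: [0.6483, 0.1978, 0.1519]
orientation: [-3.14, -0.001, 0.0]
contact_force: [-0.1, -1.2, -0.8]
finger_gap: 0.17
```

Emit:
step_arm(
  plan=[
    [0, 0, 0.06, 0, 0, 0, -1],
    [0, 0, 0.12, 0, 0, 0, -1],
    [0, 0, 0.15, 0, 0, 0, -1],
    [0, 0, 0.15, 0, 0, 0, -0.55],
    [0, 0, 0.15, 0, 0, 0, -0.5],
    [0, 0, 0.15, 0, 0, 0, -0.4],
    [0, 0, 0.15, 0, 0, 0, -0.2],
    [0, 0, 0.15, 0, 0, 0, 0.1],
    [0, 0, 0.15, 0, 0, 0, 0.3],
    [0, 0, 0.15, 0, 0, 0, 0.3],
    [0, 0, 0.15, 0, 0, 0, 0.3],
    [0, 0, 0.15, 0, 0, 0, 0.3],
    [0, 0, 0.15, 0, 0, 0, 0.3],
    [0, 0, 0.15, 0, 0, 0, 0.3],
  ],
)

```text
clock: 17.13
tool_pos: [0.6482, 0.1977, 0.147]
orientation: [-3.14, -0.0, -0.0]
contact_force: [-0.2, -0.0, 0.2]
finger_gap: 0.649
```

```bash
python3 - <<'E'
from h import *
st()
c=snap('scene','scene8'); cv2.imwrite('pics/scene8b.png',cv2.resize(cv2.imread('pics/scene8.png')[120:280,260:440],None,fx=3.75,fy=3.75,interpolation=cv2.INTER_CUBIC))
E
```

```text
t 17.13 pos [0.6482 0.1977 0.147 ] rpy [-3.14 -0.   -0.  ] F [-0.2 -0.   0.2] gap 0.649 q [0.12 0.67 1.04 0.   1.42 0.12]
```

View pics/scene8b.png

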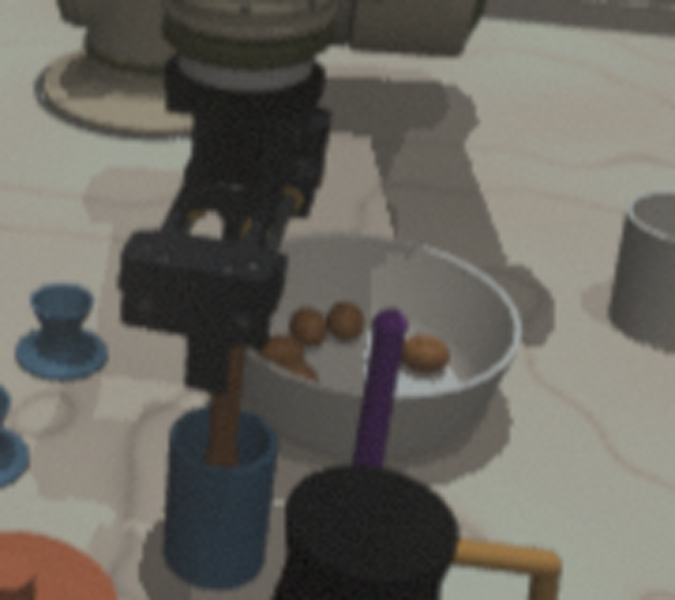

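The stick stands in the jar and is released. Lifting off now. The gripper body is 187 mm along the jaws, so the lid would be in the way of an egg grasp across the box. I'll first try to ease the lid a little further open.

Emit:
step_arm(
  plan=[
    [0, 0, -1, 0, 0, 0, 0.3],
    [0, 0, -2, 0, 0, 0, 0.3],
    [0, 0, -3, 0, 0, 0, 0.3],
    [0, 0, -4, 0, 0, 0, 0.0],
    [0, 0, -5, 0, 0, 0, -0.3],
    [0, 0, -5.3, 0, 0, 0, -1],
    [0, 0, -5.3, 0, 0, 0, -1],
    [0, 0, -5.3, 0, 0, 0, -1],
  ],
)

```text
clock: 17.85
tool_pos: [0.6481, 0.1975, 0.3047]
orientation: [-3.14, 0.001, -0.0]
contact_force: [0.8, -0.2, -0.6]
finger_gap: 0.299
```

```bash
cat >> h.py <<'E'
BC=np.array([.4427,-.2467]);EX=np.array([.9565,-.2917]);EY=np.array([.2917,.9565])
def bx(x,y,z): p=BC+x*EX+y*EY; return np.array([p[0],p[1],z])
E
python3 - <<'E'
from h import *
st();go(bx(.065,0,.30),[np.pi,0,1.275])
T=load('top0');print('mill base',plane(T,280+85/4,150+500/4,.0),'mill top',plane(T,280+108/4,150+524/4,.14))
E
```

```text
t 17.85 pos [0.6481 0.1975 0.3047] rpy [-3.14e+00  1.00e-03 -0.00e+00] F [ 0.8 -0.2 -0.6] gap 0.299 q [0.12 0.6  0.74 0.   1.8  0.12]
row [-4.772 15.438  0.145] [-0.002  0.    -1.275] rows>= 11.6
mill base [ 0.37315696 -0.0930101   0.        ] mill top [ 0.37538676 -0.09323067  0.14      ]
```

Emit:
step_arm(
  plan=[
    [-4.77, 15.44, 0.14, 0, 0, -1.275, -1],
    [-4.77, 15.44, 0.14, 0, 0, -1.275, -1],
    [-4.77, 15.44, 0.14, 0, 0, -1.275, -1],
    [-4.77, 15.44, 0.14, 0, 0, -1.275, -1],
    [-4.77, 15.44, 0.14, 0, 0, -1.275, -1],
    [-4.77, 15.44, 0.14, 0, 0, -1.275, -1],
    [-4.77, 15.44, 0.14, 0, 0, -1.275, -1],
    [-4.77, 15.44, 0.14, 0, 0, -1.275, -1],
    [-4.77, 15.44, 0.14, 0, 0, -1.275, -1],
    [-4.77, 15.44, 0.14, 0, 0, -1.275, -1],
    [-4.77, 15.44, 0.14, 0, 0, -1.275, -1],
    [-4.77, 15.44, 0.14, 0, 0, -1.275, -1],
    [-4.77, 15.44, 0.14, 0, 0, -1.275, -1],
    [-4.77, 15.44, 0.14, 0, 0, -1.275, -1],
    [-4.77, 15.44, 0.14, 0, 0, -1.275, -1],
  ],
)

```text
clock: 19.1
tool_pos: [0.5049, -0.2651, 0.2996]
orientation: [-3.139, -0.003, 1.274]
contact_force: [1.4, -0.1, 0.6]
finger_gap: 0.003
```

```bash
python3 - <<'E'
from h import *
st();go(bx(.065,0,.165),[np.pi,0,1.275]);go(bx(.115,0,.165),[np.pi,0,1.275])
for n in('scene','top'):
    c=snap(n,n+'9')
cv2.imwrite('pics/s9.png',np.vstack([cv2.resize(cv2.imread('pics/scene9.png')[40:240,60:400],None,fx=1.5,fy=1.5),cv2.resize(cv2.imread('pics/top9.png')[100:300,80:420],None,fx=1.5,fy=1.5)]))
E
```

```text
t 19.1 pos [ 0.5049 -0.2651  0.2996] rpy [-3.139e+00 -3.000e-03  1.274e+00] F [ 1.4 -0.1  0.6] gap 0.003 q [-0.69  0.39  1.12  0.    1.64 -1.97]
row [-0.031  0.017  4.486] [-0.003 -0.003 -0.001] rows>= 3.2
row [-0.029  1.684  4.481] [-0.003 -0.003 -0.001] rows>= 3.4
```

View pics/s9.png

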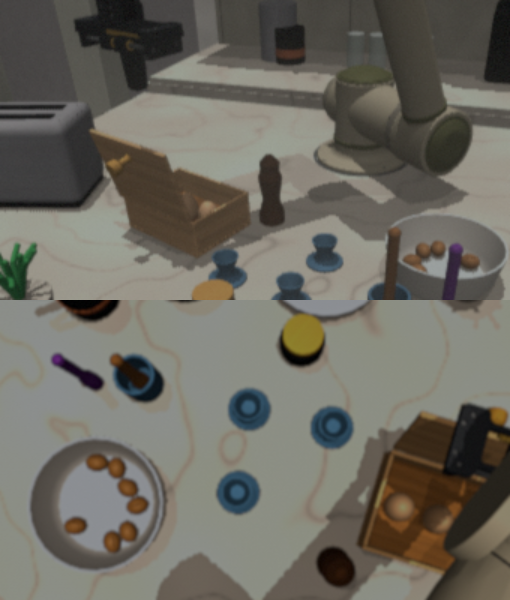

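All seven nuts are in the bowl, the stick stands in the jar, and the cups haven't moved. Now lowering the closed fingers in front of the lid and pushing gently.

Emit:
step_arm(
  plan=[
    [0, 0, 1, 0, 0, 0, -1],
    [0, 0, 2, 0, 0, 0, -1],
    [0, 0, 3, 0, 0, 0, -1],
    [0, 0, 4, 0, 0, 0, -1],
    [0, 0, 4.48, 0, 0, 0, -1],
    [0, 0, 4.48, 0, 0, 0, -1],
    [0, 0.2, 4.48, 0, 0, 0, -1],
    [0, 0.3, 4.48, 0, 0, 0, -1],
    [0, 0.4, 4.48, 0, 0, 0, -1],
    [0, 0.5, 4.48, 0, 0, 0, -1],
    [0, 0.6, 4.48, 0, 0, 0, -1],
    [0, 0.7, 4.48, 0, 0, 0, -1],
    [0, 0.8, 4.48, 0, 0, 0, -1],
    [0, 0.9, 4.48, 0, 0, 0, -1],
  ],
)

```text
clock: 20.37
tool_pos: [0.5308, -0.2733, 0.1665]
orientation: [-3.14, -0.002, 1.275]
contact_force: [-2.4, 0.3, -0.8]
finger_gap: 0.004
```

Emit:
step_arm(
  plan=[
    [0, 0.1, 0, 0, 0, 0, -1],
    [0, 0.2, 0, 0, 0, 0, -1],
    [0, 0.3, 0, 0, 0, 0, -1],
  ],
)

```text
clock: 20.62
tool_pos: [0.5348, -0.2744, 0.166]
orientation: [-3.126, -0.002, 1.275]
contact_force: [-40.3, 9.2, 15.2]
finger_gap: -0.0
```

Emit:
step_arm(
  plan=[
    [0, 0.1, 0, 0, 0, 0, -1],
    [0, 0.2, 0, 0, 0, 0, -1],
    [0, 0.3, 0, 0, 0, 0, -1],
  ],
)

```text
clock: 20.87
tool_pos: [0.5356, -0.2746, 0.1659]
orientation: [-3.104, -0.003, 1.274]
contact_force: [-80.4, 20.9, 34.8]
finger_gap: 0.007
```

The lid hits its stop, with 80 N on the fingers. Backing off at once.

Emit:
step_arm(
  plan=[
    [0, -0.6, 0, 0, 0, 0, -1],
    [0, -1.0, 0, 0, 0, 0, -1],
    [0, -1.5, 0, 0, 0, 0, -1],
    [0, -1.5, -1.5, 0, 0, 0, -1],
    [0, -1.5, -3, 0, 0, 0, -1],
    [0, -1.5, -3.5, 0, 0, 0, -1],
    [0, -1.5, -3.5, 0, 0, 0, -1],
  ],
)

```text
clock: 21.45
tool_pos: [0.5067, -0.2667, 0.2775]
orientation: [3.131, 0.003, 1.275]
contact_force: [0.1, 0.0, 0.4]
finger_gap: 0.005
```

```bash
python3 - <<'E'
from h import *
st(); 
for n in('scene','top'):
    c=snap(n,n+'10')
cv2.imwrite('pics/s10.png',np.vstack([cv2.resize(cv2.imread('pics/scene10.png')[60:210,80:300],None,fx=2,fy=2),cv2.resize(cv2.imread('pics/top10.png')[150:300,260:480],None,fx=2,fy=2)]))
E
```

```text
t 21.45 pos [ 0.5067 -0.2667  0.2775] rpy [3.131e+00 3.000e-03 1.275e+00] F [0.1 0.  0.4] gap 0.005 q [-0.69  0.39  1.17  0.    1.57 -1.97]
```

View pics/s10.png

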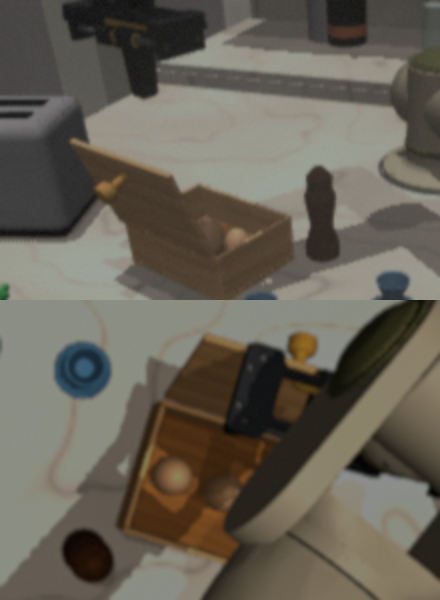

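The lid's stop is at about 1.88 rad, so it now leans a little further back. With a 12° tool tilt the body clears both the lid and the near rim by about 7 mm. Going to the egg nearest the cups.

```bash
python3 - <<'E'
from h import *
st();go(bx(.001,.06,.21),[np.pi,-.21,-.176])
E
```

```text
t 21.55 pos [ 0.5055 -0.2658  0.2721] rpy [ 3.140e+00 -1.000e-03  1.275e+00] F [ 0.1  0.1 -0.7] gap 0.003 q [-0.69  0.4   1.17  0.    1.57 -1.97]
row [ 1.998 -2.157  2.069] [-0.151  0.17   1.445] rows>= 11.7
```

Emit:
step_arm(
  plan=[
    [2.0, -2.16, 0, -0.15, 0.17, 1.445, 0.27],
    [2.0, -2.16, 0, -0.15, 0.17, 1.445, 0.27],
    [2.0, -2.16, 0, -0.15, 0.17, 1.445, 0.27],
    [2.0, -2.16, 0, -0.15, 0.17, 1.445, 0.27],
    [2.0, -2.16, 0, -0.15, 0.17, 1.445, 0.27],
    [2.0, -2.16, 0, -0.15, 0.17, 1.445, 0.27],
    [2.0, -2.16, 0, -0.15, 0.17, 1.445, 0.27],
    [2.0, -2.16, 0, -0.15, 0.17, 1.445, 0.27],
    [2.0, -2.16, 0, -0.15, 0.17, 1.445, 0.27],
    [2.0, -2.16, 0, -0.15, 0.17, 1.445, 0.27],
    [2.0, -2.16, 0, -0.15, 0.17, 1.445, 0.27],
    [2.0, -2.16, 0, -0.15, 0.17, 1.445, 0.27],
    [2.0, -2.16, 1, -0.15, 0.17, 1.445, 0.27],
    [2.0, -2.16, 2.07, -0.15, 0.17, 1.445, 0.27],
    [2.0, -2.16, 2.07, -0.15, 0.17, 1.445, 0.27],
    [2.0, -2.16, 2.07, -0.15, 0.17, 1.445, 0.27],
  ],
)

```text
clock: 22.88
tool_pos: [0.4601, -0.1889, 0.2084]
orientation: [-3.137, -0.203, -0.177]
contact_force: [-0.6, 0.6, 0.4]
finger_gap: 0.633
```

```bash
python3 - <<'E'
from h import *
st();go(bx(.001,.06,.12),[np.pi,-.21,-.176]);go(bx(.001,.06,.033),[np.pi,-.21,-.176])
for n in('scene','top'):
    c=snap(n,n+'11')
cv2.imwrite('pics/s11.png',np.vstack([cv2.resize(cv2.imread('pics/scene11.png')[60:210,80:300],None,fx=2,fy=2),cv2.resize(cv2.imread('pics/top11.png')[150:300,260:480],None,fx=2,fy=2)]))
E
```

```text
t 22.88 pos [ 0.4601 -0.1889  0.2084] rpy [-3.137 -0.203 -0.177] F [-0.6  0.6  0.4] gap 0.633 q [-0.68  0.24  1.62  0.11  1.11 -0.55]
row [-0.558  0.03   2.893] [-0.004  0.007 -0.001] rows>= 2.1
row [-1.144  0.042  5.733] [-0.004  0.007 -0.001] rows>= 4.2
```

View pics/s11.png

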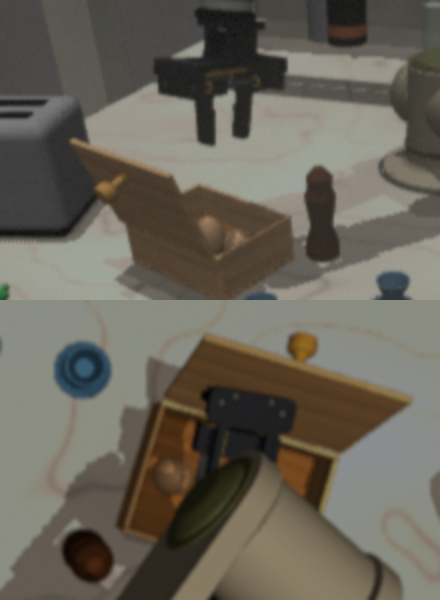

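Emit:
step_arm(
  plan=[
    [-0.2, 0.01, 1.0, 0, 0.007, 0, 0.27],
    [-0.4, 0.01, 2.0, 0, 0.007, 0, 0.27],
    [-0.6, 0.02, 3.0, 0, 0.007, 0, 0.27],
    [-0.8, 0.03, 4.0, 0, 0.007, 0, 0.27],
    [-0.9, 0.03, 4.5, 0, 0.007, 0, 0.27],
    [-0.9, 0.03, 4.5, 0, 0.007, 0, 0.27],
    [-0.9, 0.03, 4.5, 0, 0.007, 0, 0.27],
  ],
)

```text
clock: 23.57
tool_pos: [0.4626, -0.1907, 0.073]
orientation: [-3.14, -0.215, -0.176]
contact_force: [-0.4, -0.0, 1.3]
finger_gap: 0.639
```

```bash
python3 - <<'E'
from h import *
st();go(bx(.001,.06,.033),[np.pi,-.21,-.176])
c=snap('scene','scene12')
c=snap('top','top12')
cv2.imwrite('pics/s12.png',np.vstack([cv2.resize(cv2.imread('pics/scene12.png')[60:210,80:300],None,fx=2,fy=2),cv2.resize(cv2.imread('pics/top12.png')[150:300,260:480],None,fx=2,fy=2)]))
E
```

```text
t 23.57 pos [ 0.4626 -0.1907  0.073 ] rpy [-3.14  -0.215 -0.176] F [-0.4 -0.   1.3] gap 0.639 q [-0.68  0.43  1.82  0.16  0.71 -0.62]
row [-0.338 -0.026  1.292] [-0.001 -0.005  0.   ] rows>= 1.0
```

View pics/s12.png

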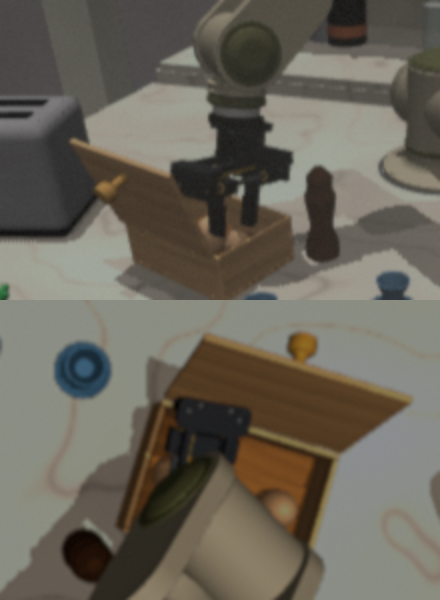

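Emit:
step_arm(
  plan=[
    [-0.1, -0.02, 0.35, 0, -0.005, 0, 0.27],
    [-0.18, -0.02, 0.7, 0, -0.005, 0, 0.27],
    [-0.26, -0.02, 1.0, 0, -0.005, 0, 0.27],
    [-0.34, -0.02, 1.29, 0, -0.005, 0, 0.27],
    [-0.34, -0.02, 1.29, 0, -0.005, 0, 0.27],
    [-0.34, -0.02, 1.29, 0, -0.005, 0, 0.27],
  ],
)

```text
clock: 24.17
tool_pos: [0.4608, -0.1896, 0.0332]
orientation: [-3.141, -0.211, -0.176]
contact_force: [-0.4, 0.6, -0.2]
finger_gap: 0.635
```

```bash
python3 - <<'E'
from h import *
st();go(bx(.001,.06,.033),[np.pi,-.21,-.176])
E
```

```text
t 24.17 pos [ 0.4608 -0.1896  0.0332] rpy [-3.141 -0.211 -0.176] F [-0.4  0.6 -0.2] gap 0.635 q [-0.68  0.5   1.86  0.18  0.6  -0.65]
row [ 0.009 -0.002  0.01 ] [-0.001 -0.001  0.   ] rows>= 0.0
```

Clean descent with no contact force. Closing gently.

Emit:
step_arm(
  plan=[
    [0, 0, 0, 0, 0, 0, 0.05],
    [0, 0, 0, 0, 0, 0, -0.1],
    [0, 0, 0, 0, 0, 0, -0.2],
    [0, 0, 0, 0, 0, 0, -0.3],
    [0, 0, 0, 0, 0, 0, -0.4],
    [0, 0, 0, 0, 0, 0, -0.4],
    [0, 0, 0, 0, 0, 0, -0.4],
    [0, 0, 0, 0, 0, 0, -0.4],
    [0, 0, 0, 0, 0, 0, -0.4],
  ],
  squeeze=15,
)

```text
clock: 24.92
tool_pos: [0.4605, -0.1894, 0.0326]
orientation: [-3.14, -0.211, -0.176]
contact_force: [-0.5, 0.7, 6.3]
finger_gap: 0.491
```

Emit:
step_arm(
  plan=[
    [0.02, 0, -0.1, 0, 0, 0, -0.4],
    [0.08, 0, -0.4, 0, 0, 0, -0.4],
    [0.17, 0, -0.8, 0, 0, 0, -0.4],
    [0.27, 0, -1.3, 0, 0, 0, -0.4],
    [0.4, 0, -1.9, 0, 0, 0, -0.4],
    [0.53, 0, -2.5, 0, 0, 0, -0.4],
    [0.66, 0, -3.1, 0, 0, 0, -0.4],
    [0.79, 0, -3.7, 0, 0, 0, -0.4],
    [0.92, 0, -4.3, 0, 0, 0, -0.4],
    [1.04, 0, -4.9, 0, 0, 0, -0.4],
    [1.04, 0, -4.9, 0, 0, 0, -0.4],
    [1.04, 0, -4.9, 0, 0, 0, -0.4],
  ],
)

```text
clock: 25.92
tool_pos: [0.4602, -0.1894, 0.1825]
orientation: [-3.14, -0.21, -0.176]
contact_force: [0.5, 0.3, -0.8]
finger_gap: 0.488
```

```bash
python3 - <<'E'
from h import *
st();
c=snap('scene','scene13')
c=snap('top','top13')
cv2.imwrite('pics/s13.png',cv2.resize(cv2.imread('pics/scene13.png')[50:200,110:310],None,fx=4,fy=4,interpolation=cv2.INTER_CUBIC))
cv2.imwrite('pics/t13.png',cv2.resize(cv2.imread('pics/top13.png'),(800,600)))
hsv=cv2.cvtColor(c['img'],cv2.COLOR_RGB2HSV); m=cv2.inRange(hsv,(90,90,40),(125,255,255))
for k in cv2.findContours(m,cv2.RETR_EXTERNAL,cv2.CHAIN_APPROX_NONE)[0]:
    if cv2.contourArea(k)>100: e=cv2.fitEllipse(k); print(e[0],e[1],plane(c,*e[0],.006)[:2])
E
```

```text
t 25.92 pos [ 0.4602 -0.1894  0.1825] rpy [-3.14  -0.21  -0.176] F [ 0.5  0.3 -0.8] gap 0.488 q [-0.68  0.26  1.67  0.12  1.02 -0.56]
(238.3278350830078, 227.87704467773438) (25.888521194458008, 26.26139259338379) [0.48085162 0.05344514]
(300.7645263671875, 184.59788513183594) (25.400184631347656, 26.147924423217773) [ 0.58274128 -0.09168051]
(245.70018005371094, 172.4401092529297) (25.371376037597656, 25.920331954956055) [0.61082797 0.03744461]
(169.00064086914062, 149.6907501220703) (23.529098510742188, 25.855945587158203) [0.66429306 0.21961953]
```

View pics/s13.png

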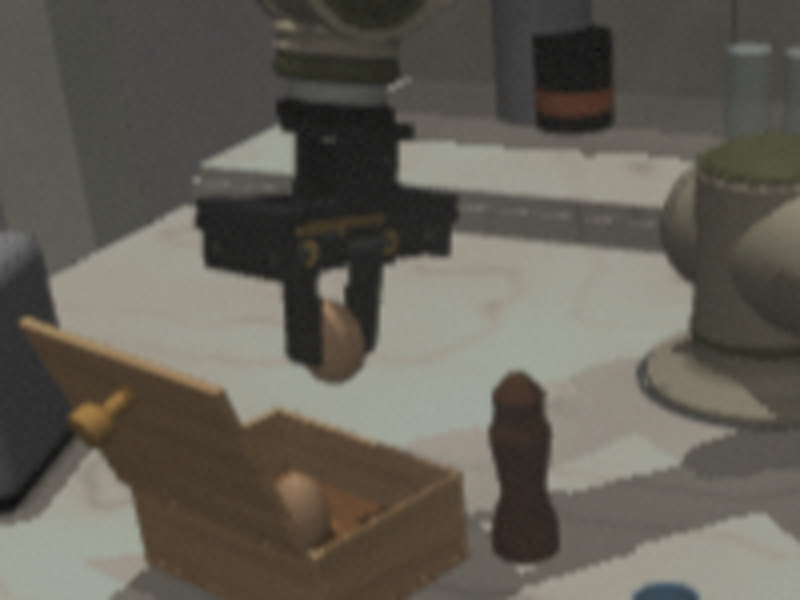

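View pics/t13.png

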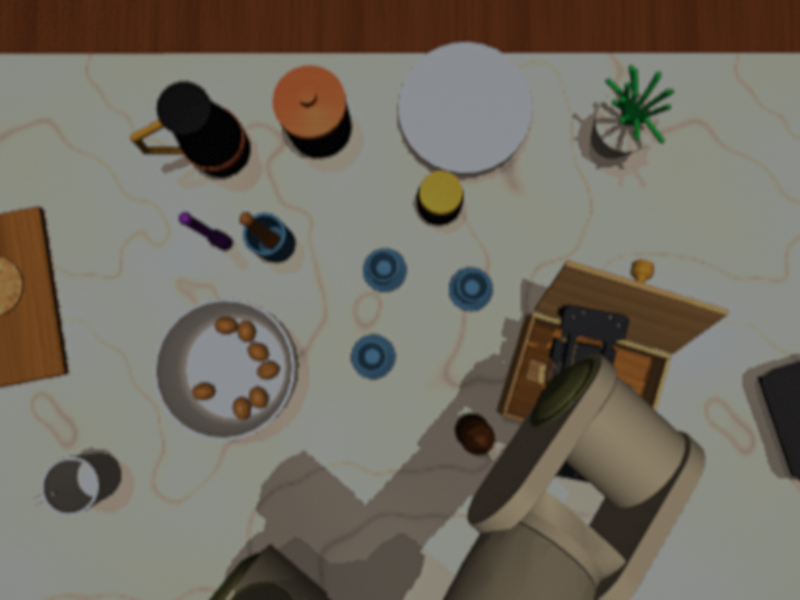

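Egg held, pointed end up, and the cups are where they were. Carrying it to the cup at (0.481, 0.053) with the tool upright.

```bash
python3 - <<'E'
from h import *
st();go([.4808,.0530,.18],[np.pi,0,0])
E
```

```text
t 26.02 pos [ 0.4597 -0.1891  0.1812] rpy [-3.139 -0.208 -0.176] F [-0.2  0.  -0.9] gap 0.484 q [-0.68  0.27  1.67  0.12  1.02 -0.56]
row [-0.715 -8.069 -0.087] [ 0.016 -0.207 -0.175] rows>= 5.8
```

Emit:
step_arm(
  plan=[
    [-0.09, -1.0, -0.01, 0, -0.03, -0.03, -0.4],
    [-0.18, -2.0, -0.02, 0, -0.06, -0.06, -0.4],
    [-0.27, -3.0, -0.03, 0, -0.09, -0.09, -0.4],
    [-0.36, -4.0, -0.04, 0.01, -0.12, -0.12, -0.4],
    [-0.45, -5.0, -0.05, 0.01, -0.15, -0.13, -0.4],
    [-0.54, -6.0, -0.06, 0.01, -0.17, -0.15, -0.4],
    [-0.63, -7.0, -0.07, 0.015, -0.19, -0.165, -0.4],
    [-0.7, -7.7, -0.08, 0.016, -0.207, -0.175, -0.4],
    [-0.715, -8.07, -0.09, 0.016, -0.207, -0.175, -0.4],
    [-0.715, -8.07, -0.09, 0.016, -0.207, -0.175, -0.4],
    [-0.715, -8.07, -0.09, 0.016, -0.207, -0.175, -0.4],
  ],
)

```text
clock: 26.93
tool_pos: [0.481, 0.0524, 0.1803]
orientation: [3.141, -0.001, 0.0]
contact_force: [-0.6, 0.2, -0.6]
finger_gap: 0.489
```

```bash
python3 - <<'E'
from h import *
st();go([.4808,.0530,.10],[np.pi,0,0])
c=snap('scene','scene14')
o=observe()['tool_pos'];print((np.array(proj(c,o))-[190,80])*4, (np.array(proj(c,o+[0,0,.005]))-[190,80])*4, 'cup rim',(np.array(proj(c,[.4808,.053,.048]))-[190,80])*4)
cv2.imwrite('pics/s14.png',cv2.resize(cv2.imread('pics/scene14.png')[80:230,190:390],None,fx=4,fy=4,interpolation=cv2.INTER_CUBIC))
E
```

```text
t 26.93 pos [0.481  0.0524 0.1803] rpy [ 3.141e+00 -1.000e-03  0.000e+00] F [-0.6  0.2 -0.6] gap 0.489 q [-0.14  0.32  1.57 -0.    1.25 -0.14]
row [-0.011 -0.022  2.677] [ 0.001 -0.001  0.   ] rows>= 1.9
[342.65017439 299.07721245] [342.69294671 291.69303026] cup rim [343.36044303 479.91005026]
```

View pics/s14.png

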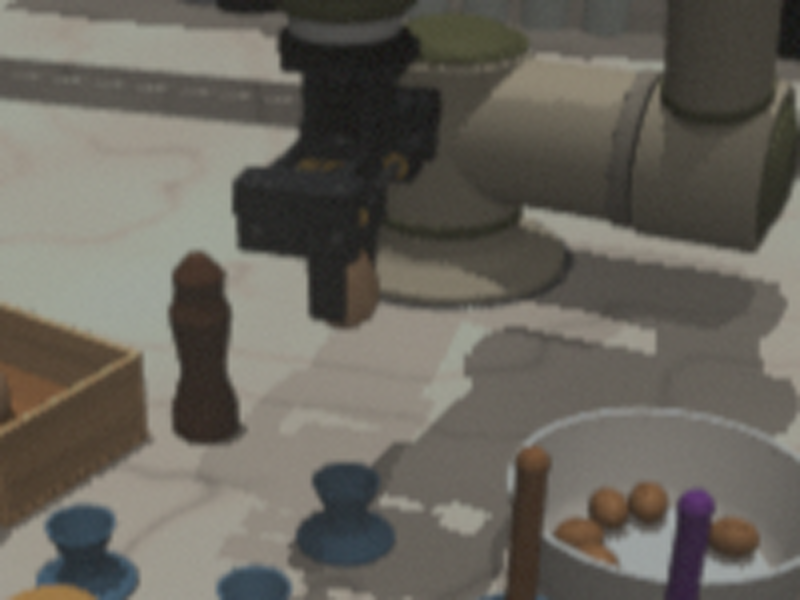

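The egg is upright in the fingers, with its bottom at (348,326) in line with the cup rim at (346,470). Lowering.

Emit:
step_arm(
  plan=[
    [0, -0.02, 0.6, 0, 0, 0, -0.4],
    [0, -0.02, 1.3, 0, 0, 0, -0.4],
    [0, -0.02, 2.0, 0, 0, 0, -0.4],
    [0, -0.02, 2.7, 0, 0, 0, -0.4],
    [0, -0.02, 3.2, 0, 0, 0, -0.4],
    [0, -0.02, 3.5, 0, 0, 0, -0.4],
    [0, -0.02, 3.7, 0, 0, 0, -0.4],
    [0, -0.02, 3.85, 0, 0, 0, -0.4],
    [0, -0.02, 4.0, 0, 0, 0, -0.4],
    [0, -0.02, 4.0, 0, 0, 0, -0.4],
  ],
)

```text
clock: 27.82
tool_pos: [0.4815, 0.053, 0.0608]
orientation: [3.141, -0.002, -0.0]
contact_force: [-0.5, 0.1, -0.7]
finger_gap: 0.488
```

```bash
python3 - <<'E'
from h import *
st()
c=snap('scene','scene15')
cv2.imwrite('pics/s15.png',cv2.resize(cv2.imread('pics/scene15.png')[130:240,220:350],None,fx=5,fy=5,interpolation=cv2.INTER_CUBIC))
E
```

```text
t 27.82 pos [0.4815 0.053  0.0608] rpy [ 3.141e+00 -2.000e-03 -0.000e+00] F [-0.5  0.1 -0.7] gap 0.488 q [-0.14  0.49  1.73 -0.    0.92 -0.13]
```

View pics/s15.png

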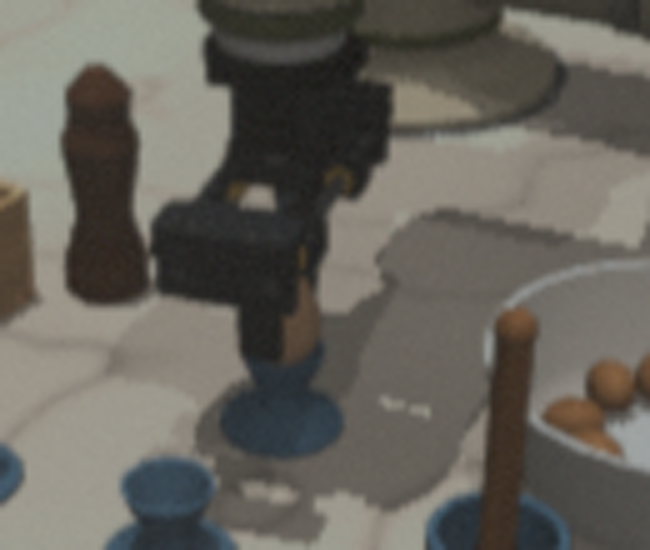

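Emit:
step_arm(
  plan=[
    [0, 0, 0.05, 0, 0, 0, -0.4],
    [0, 0, 0.1, 0, 0, 0, -0.4],
    [0, 0, 0.15, 0, 0, 0, -0.4],
    [0, 0, 0.15, 0, 0, 0, -0.4],
  ],
)

```text
clock: 28.2
tool_pos: [0.4814, 0.0532, 0.0565]
orientation: [3.141, -0.002, 0.0]
contact_force: [-0.7, -0.2, -0.0]
finger_gap: 0.489
```

Emit:
step_arm(
  plan=[
    [0, 0, 0.04, 0, 0, 0, -0.4],
    [0, 0, 0.08, 0, 0, 0, -0.4],
    [0, 0, 0.08, 0, 0, 0, -0.4],
  ],
)

```text
clock: 28.45
tool_pos: [0.4812, 0.0533, 0.0544]
orientation: [3.141, -0.002, 0.0]
contact_force: [-2.5, 0.8, 4.1]
finger_gap: 0.49
```

Contact at 4 N. Releasing.

Emit:
step_arm(
  plan=[
    [0, 0, 0, 0, 0, 0, 0.0],
    [0, 0, 0, 0, 0, 0, 0.1],
    [0, 0, 0, 0, 0, 0, 0.2],
    [0, 0, 0, 0, 0, 0, 0.3],
    [0, 0, 0, 0, 0, 0, 0.3],
    [0, 0, -0.3, 0, 0, 0, 0.3],
    [0, 0, -0.8, 0, 0, 0, 0.3],
    [0, 0, -1.4, 0, 0, 0, 0.3],
    [0, 0, -2.2, 0, 0, 0, 0.3],
    [0, 0, -3.2, 0, 0, 0, 0.3],
    [0, 0, -4.2, 0, 0, 0, 0.3],
    [0, 0, -5.2, 0, 0, 0, 0.3],
    [0, 0, -5.2, 0, 0, 0, 0.3],
  ],
)

```text
clock: 29.53
tool_pos: [0.483, 0.0532, 0.216]
orientation: [3.139, -0.012, 0.0]
contact_force: [0.0, -0.5, -0.4]
finger_gap: 0.649
```

```bash
python3 - <<'E'
from h import *
st();go(bx(.001,0,.21),[np.pi,-.21,-.296])
c=snap('scene','scene16')
cv2.imwrite('pics/s16.png',cv2.resize(cv2.imread('pics/scene16.png')[130:240,220:350],None,fx=5,fy=5,interpolation=cv2.INTER_CUBIC))
E
```

```text
t 29.53 pos [0.483  0.0532 0.216 ] rpy [ 3.139 -0.012  0.   ] F [ 0.  -0.5 -0.4] gap 0.649 q [-0.13  0.28  1.52 -0.    1.33 -0.13]
row [-1.316 10.005  0.204] [-0.031  0.196  0.295] rows>= 7.3
```

View pics/s16.png

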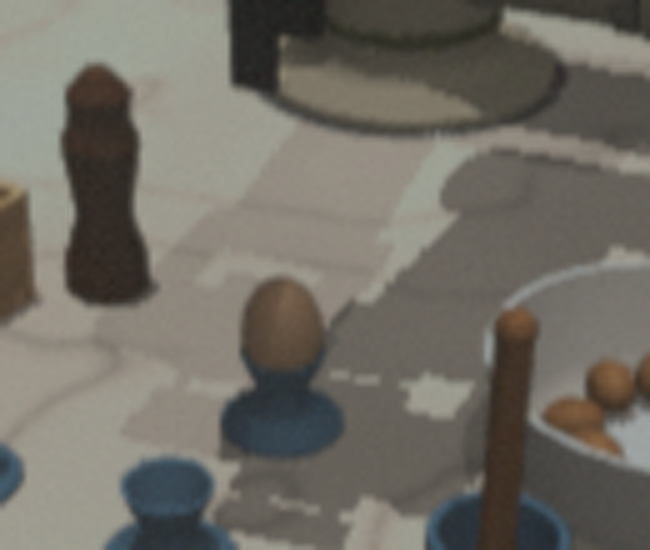

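The first egg sits upright in its cup. On to the middle egg.

Emit:
step_arm(
  plan=[
    [-1.32, 10.0, 0.2, -0.03, 0.196, 0.295, 0.27],
    [-1.32, 10.0, 0.2, -0.03, 0.196, 0.295, 0.27],
    [-1.32, 10.0, 0.2, -0.03, 0.196, 0.295, 0.27],
    [-1.32, 10.0, 0.2, -0.03, 0.196, 0.295, 0.27],
    [-1.32, 10.0, 0.2, -0.03, 0.196, 0.295, 0.27],
    [-1.32, 10.0, 0.2, -0.03, 0.196, 0.295, 0.27],
    [-1.32, 10.0, 0.2, -0.03, 0.196, 0.295, 0.27],
    [-1.32, 10.0, 0.2, -0.03, 0.196, 0.295, 0.27],
    [-1.32, 10.0, 0.2, -0.03, 0.196, 0.295, 0.27],
    [-1.32, 10.0, 0.2, -0.03, 0.196, 0.295, 0.27],
    [-1.32, 10.0, 0.2, -0.03, 0.196, 0.295, 0.27],
  ],
)

```text
clock: 30.5
tool_pos: [0.4415, -0.2451, 0.2038]
orientation: [3.142, -0.199, -0.295]
contact_force: [-0.0, -0.8, 0.6]
finger_gap: 0.634
```

```bash
python3 - <<'E'
from h import *
st();go(bx(.001,.0,.075),[np.pi,-.21,-.296])
E
```

```text
t 30.5 pos [ 0.4415 -0.2451  0.2038] rpy [ 3.142 -0.199 -0.295] F [-0.  -0.8  0.6] gap 0.634 q [-0.79  0.26  1.61  0.11  1.1  -0.53]
row [-0.762  0.041  4.227] [-0.     0.011  0.001] rows>= 3.1
```

Emit:
step_arm(
  plan=[
    [-0.18, 0.04, 1.0, 0, 0.011, 0, 0.27],
    [-0.36, 0.04, 2.0, 0, 0.011, 0, 0.27],
    [-0.54, 0.04, 3.0, 0, 0.011, 0, 0.27],
    [-0.68, 0.04, 3.8, 0, 0.011, 0, 0.27],
    [-0.76, 0.04, 4.23, 0, 0.011, 0, 0.27],
    [-0.76, 0.04, 4.23, 0, 0.011, 0, 0.27],
    [-0.76, 0.04, 4.23, 0, 0.011, 0, 0.27],
  ],
)

```text
clock: 31.08
tool_pos: [0.4442, -0.2474, 0.0754]
orientation: [3.141, -0.21, -0.294]
contact_force: [1.1, 0.2, -0.0]
finger_gap: 0.635
```

```bash
python3 - <<'E'
from h import *
st();go(bx(.001,.0,.033),[np.pi,-.21,-.296])
E
```

```text
t 31.08 pos [ 0.4442 -0.2474  0.0754] rpy [ 3.141 -0.21  -0.294] F [ 1.1  0.2 -0. ] gap 0.635 q [-0.79  0.44  1.79  0.15  0.73 -0.6 ]
row [-0.315 -0.007  1.379] [-0.     0.     0.002] rows>= 1.0
```

Emit:
step_arm(
  plan=[
    [-0.08, 0, 0.35, 0, 0, 0, 0.27],
    [-0.16, 0, 0.7, 0, 0, 0, 0.27],
    [-0.24, 0, 1.05, 0, 0, 0, 0.27],
    [-0.32, 0, 1.38, 0, 0, 0, 0.27],
    [-0.32, 0, 1.38, 0, 0, 0, 0.27],
    [-0.32, 0, 1.38, 0, 0, 0, 0.27],
  ],
)

```text
clock: 31.58
tool_pos: [0.4437, -0.2484, 0.0339]
orientation: [3.14, -0.212, -0.295]
contact_force: [0.2, 0.2, 0.2]
finger_gap: 0.631
```

Emit:
step_arm(
  plan=[
    [0, 0, 0, 0, 0, 0, 0.05],
    [0, 0, 0, 0, 0, 0, -0.1],
    [0, 0, 0, 0, 0, 0, -0.2],
    [0, 0, 0, 0, 0, 0, -0.3],
    [0, 0, 0, 0, 0, 0, -0.4],
    [0, 0, 0, 0, 0, 0, -0.4],
    [0, 0, 0, 0, 0, 0, -0.4],
    [0, 0, 0, 0, 0, 0, -0.4],
    [0, 0, 0, 0, 0, 0, -0.4],
  ],
  squeeze=15,
)

```text
clock: 32.33
tool_pos: [0.4427, -0.2482, 0.0334]
orientation: [3.141, -0.21, -0.296]
contact_force: [-5.7, 1.3, 3.1]
finger_gap: 0.491
```

Emit:
step_arm(
  plan=[
    [0.02, 0, -0.1, 0, 0, 0, -0.4],
    [0.08, 0, -0.4, 0, 0, 0, -0.4],
    [0.17, 0, -0.8, 0, 0, 0, -0.4],
    [0.27, 0, -1.3, 0, 0, 0, -0.4],
    [0.4, 0, -1.9, 0, 0, 0, -0.4],
    [0.53, 0, -2.5, 0, 0, 0, -0.4],
    [0.66, 0, -3.1, 0, 0, 0, -0.4],
    [0.79, 0, -3.7, 0, 0, 0, -0.4],
    [0.92, 0, -4.3, 0, 0, 0, -0.4],
    [1.04, 0, -4.9, 0, 0, 0, -0.4],
    [1.04, 0, -4.9, 0, 0, 0, -0.4],
    [1.04, 0, -4.9, 0, 0, 0, -0.4],
  ],
)

```text
clock: 33.33
tool_pos: [0.4432, -0.2485, 0.1838]
orientation: [3.14, -0.213, -0.296]
contact_force: [-0.1, -0.1, -1.6]
finger_gap: 0.483
```

```bash
cat >> h.py <<'E'
def cups(c):
    hsv=cv2.cvtColor(c['img'],cv2.COLOR_RGB2HSV); m=cv2.inRange(hsv,(90,90,40),(125,255,255))
    for k in cv2.findContours(m,cv2.RETR_EXTERNAL,cv2.CHAIN_APPROX_NONE)[0]:
        if cv2.contourArea(k)>60: e=cv2.fitEllipse(k); print('blue',np.round(e[0],1),np.round(e[1],1),np.round(plane(c,*e[0],.006)[:2],4))
E
python3 - <<'E'
from h import *
st();go([.6095,.0365,.18],[np.pi,0,0])
cups(snap('top','top17'))
c=snap('scene','scene17')
cv2.imwrite('pics/s17.png',cv2.resize(cv2.imread('pics/scene17.png')[60:260,110:380],None,fx=2.9,fy=2.9,interpolation=cv2.INTER_CUBIC))
E
```

```text
t 33.33 pos [ 0.4432 -0.2485  0.1838] rpy [ 3.14  -0.213 -0.296] F [-0.1 -0.1 -1.6] gap 0.483 q [-0.79  0.28  1.65  0.12  1.03 -0.55]
row [  2.451 -10.705   0.638] [ 0.033 -0.211 -0.295] rows>= 7.9
blue [238.3 227.8] [25.9 26.3] [0.4809 0.0535]
blue [300.7 184.6] [25.5 26.1] [ 0.5828 -0.0916]
blue [245.7 172.4] [25.3 26. ] [0.6109 0.0374]
blue [169.  149.7] [23.6 25.9] [0.6642 0.2196]
```

View pics/s17.png

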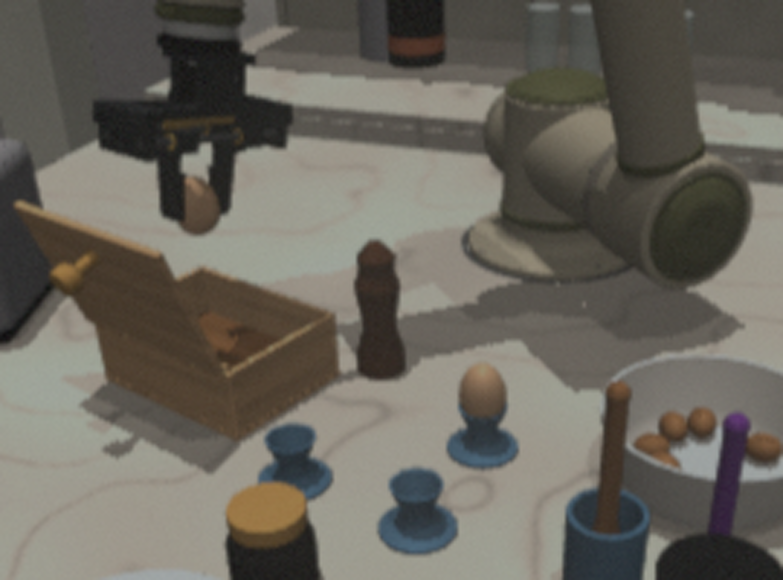

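The second egg is held and the cups haven't moved. Carrying it to the cup at (0.610, 0.037).

Emit:
step_arm(
  plan=[
    [0.25, -1.07, 0.06, 0, -0.03, -0.03, -0.4],
    [0.49, -2.14, 0.13, 0.01, -0.05, -0.07, -0.4],
    [0.74, -3.2, 0.19, 0.01, -0.08, -0.11, -0.4],
    [0.98, -4.3, 0.26, 0.01, -0.11, -0.14, -0.4],
    [1.23, -5.4, 0.32, 0.02, -0.13, -0.18, -0.4],
    [1.47, -6.4, 0.38, 0.02, -0.15, -0.2, -0.4],
    [1.72, -7.5, 0.45, 0.02, -0.18, -0.23, -0.4],
    [1.96, -8.6, 0.51, 0.03, -0.2, -0.26, -0.4],
    [2.21, -9.6, 0.58, 0.03, -0.211, -0.28, -0.4],
    [2.4, -10.4, 0.62, 0.033, -0.211, -0.295, -0.4],
    [2.47, -10.72, 0.64, 0.033, -0.211, -0.295, -0.4],
    [2.47, -10.72, 0.64, 0.033, -0.211, -0.295, -0.4],
    [2.47, -10.72, 0.64, 0.033, -0.211, -0.295, -0.4],
  ],
)

```text
clock: 34.52
tool_pos: [0.6095, 0.0364, 0.1786]
orientation: [-3.141, 0.004, -0.0]
contact_force: [-0.3, -0.6, 0.0]
finger_gap: 0.492
```

```bash
python3 - <<'E'
from h import *
st();go([.6102,.0370,.061],[np.pi,0,0])
c=snap('scene','scene18')
o=observe()['tool_pos'];print((np.array(proj(c,o))-[190,80])*4, 'cup rim',(np.array(proj(c,[.6102,.037,.048]))-[190,80])*4)
cv2.imwrite('pics/s18.png',cv2.resize(cv2.imread('pics/scene18.png')[80:230,190:390],None,fx=4,fy=4,interpolation=cv2.INTER_CUBIC))
E
```

```text
t 34.52 pos [0.6095 0.0364 0.1786] rpy [-3.141  0.004 -0.   ] F [-0.3 -0.6  0. ] gap 0.492 q [-0.13  0.53  1.22  0.    1.4  -0.13]
row [ 0.039 -0.016  3.919] [-0.001  0.004 -0.   ] rows>= 2.8
[243.62308534 395.05334155] cup rim [251.76893481 587.16272381]
```

View pics/s18.png

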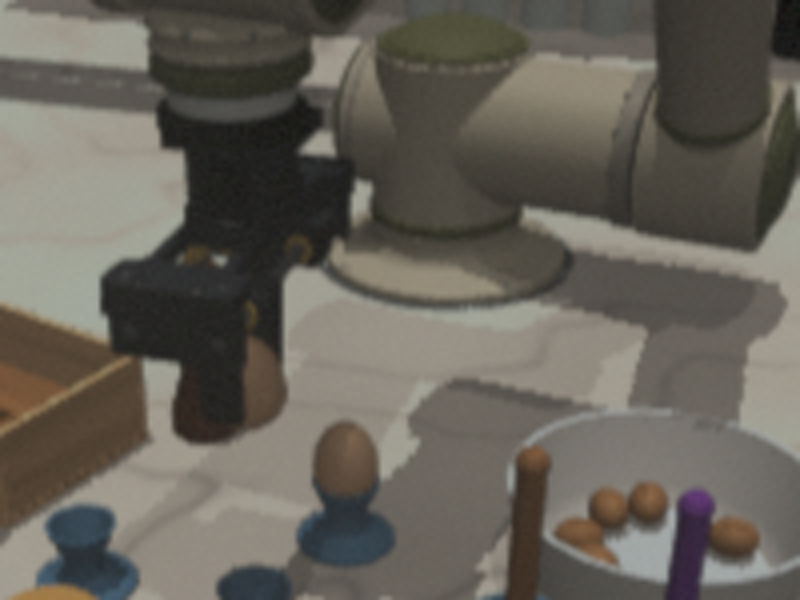

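Emit:
step_arm(
  plan=[
    [0.04, -0.02, 0.6, 0, 0.004, 0, -0.4],
    [0.04, -0.02, 1.3, 0, 0.004, 0, -0.4],
    [0.04, -0.02, 2.0, 0, 0.004, 0, -0.4],
    [0.04, -0.02, 2.7, 0, 0.004, 0, -0.4],
    [0.04, -0.02, 3.2, 0, 0.004, 0, -0.4],
    [0.04, -0.02, 3.5, 0, 0.004, 0, -0.4],
    [0.04, -0.02, 3.7, 0, 0.004, 0, -0.4],
    [0.04, -0.02, 3.8, 0, 0.004, 0, -0.4],
    [0.04, -0.02, 3.92, 0, 0.004, 0, -0.4],
    [0.04, -0.02, 3.92, 0, 0.004, 0, -0.4],
  ],
)

```text
clock: 35.4
tool_pos: [0.611, 0.0374, 0.0621]
orientation: [-3.14, -0.003, -0.0]
contact_force: [-0.0, -0.1, -1.9]
finger_gap: 0.486
```

```bash
python3 - <<'E'
from h import *
st()
c=snap('scene','scene19')
cv2.imwrite('pics/s19.png',cv2.resize(cv2.imread('pics/scene19.png')[150:260,190:320],None,fx=5,fy=5,interpolation=cv2.INTER_CUBIC))
E
```

```text
t 35.4 pos [0.611  0.0374 0.0621] rpy [-3.14e+00 -3.00e-03 -0.00e+00] F [-0.  -0.1 -1.9] gap 0.486 q [-0.13  0.66  1.36  0.    1.12 -0.13]
```

View pics/s19.png

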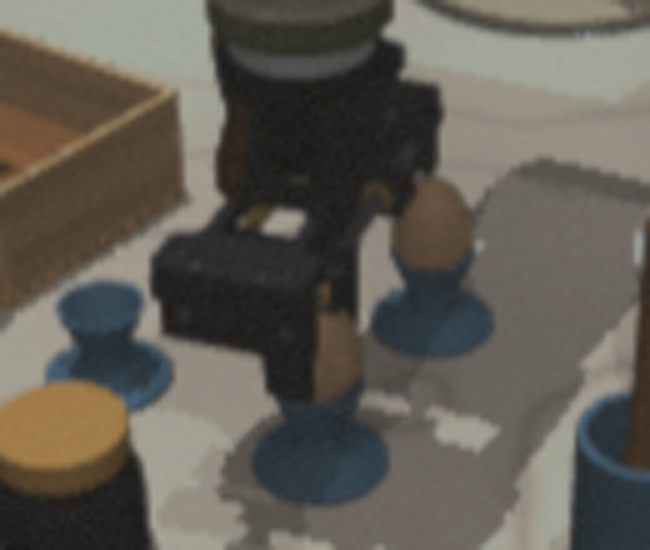

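Emit:
step_arm(
  plan=[
    [0, 0, 0.05, 0, 0, 0, -0.4],
    [0, 0, 0.1, 0, 0, 0, -0.4],
    [0, 0, 0.15, 0, 0, 0, -0.4],
    [0, 0, 0.19, 0, 0, 0, -0.4],
    [0, 0, 0.22, 0, 0, 0, -0.4],
    [0, 0, 0.22, 0, 0, 0, -0.4],
  ],
)

```text
clock: 35.95
tool_pos: [0.6111, 0.0374, 0.0559]
orientation: [-3.141, -0.003, 0.0]
contact_force: [-2.9, -1.2, 4.5]
finger_gap: 0.488
```

Contact at 4.5 N. Releasing and lifting.

Emit:
step_arm(
  plan=[
    [0, 0, 0, 0, 0, 0, 0.0],
    [0, 0, 0, 0, 0, 0, 0.1],
    [0, 0, 0, 0, 0, 0, 0.2],
    [0, 0, 0, 0, 0, 0, 0.3],
    [0, 0, 0, 0, 0, 0, 0.3],
    [0, 0, -0.3, 0, 0, 0, 0.3],
    [0, 0, -0.8, 0, 0, 0, 0.3],
    [0, 0, -1.4, 0, 0, 0, 0.3],
    [0, 0, -2.2, 0, 0, 0, 0.3],
    [0, 0, -3.2, 0, 0, 0, 0.3],
    [0, 0, -4.2, 0, 0, 0, 0.3],
    [0, 0, -5.2, 0, 0, 0, 0.3],
    [0, 0, -5.2, 0, 0, 0, 0.3],
    [0, 0, -5.2, 0, 0, 0, 0.3],
  ],
)

```text
clock: 37.12
tool_pos: [0.6111, 0.0374, 0.2135]
orientation: [-3.141, -0.006, 0.0]
contact_force: [0.7, 0.6, 0.0]
finger_gap: 0.652
```

```bash
python3 - <<'E'
from h import *
st();go(bx(.001,-.06,.21),[np.pi,-.21,-.296])
c=snap('scene','scene20')
cv2.imwrite('pics/s20.png',cv2.resize(cv2.imread('pics/scene20.png')[110:260,140:340],None,fx=4,fy=4,interpolation=cv2.INTER_CUBIC))
E
```

```text
t 37.12 pos [0.6111 0.0374 0.2135] rpy [-3.141 -0.006  0.   ] F [0.7 0.6 0. ] gap 0.652 q [-0.13  0.51  1.16  0.    1.47 -0.13]
row [-6.166 11.393  0.071] [-0.033  0.203  0.295] rows>= 9.3
```

View pics/s20.png

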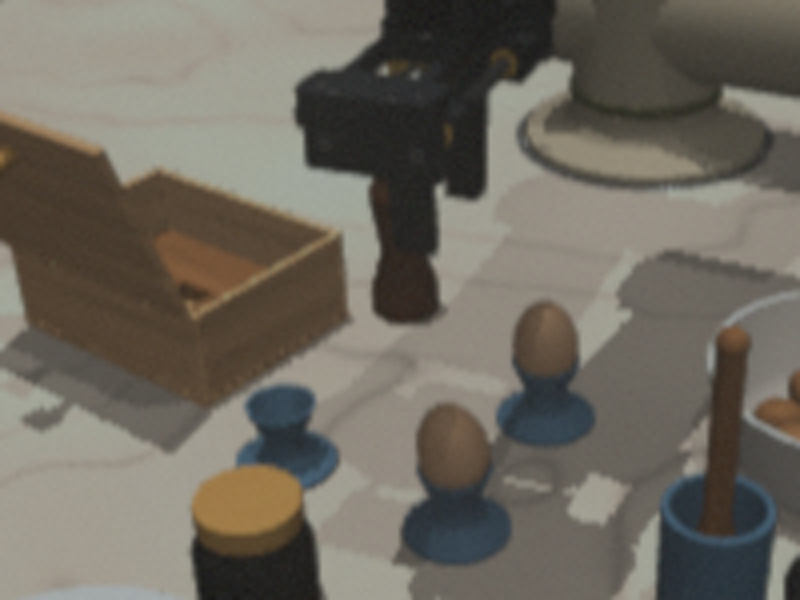

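Second egg is seated. Now the third.

Emit:
step_arm(
  plan=[
    [-6.17, 11.39, 0.07, -0.03, 0.2, 0.295, 0.27],
    [-6.17, 11.39, 0.07, -0.03, 0.2, 0.295, 0.27],
    [-6.17, 11.39, 0.07, -0.03, 0.2, 0.295, 0.27],
    [-6.17, 11.39, 0.07, -0.03, 0.2, 0.295, 0.27],
    [-6.17, 11.39, 0.07, -0.03, 0.2, 0.295, 0.27],
    [-6.17, 11.39, 0.07, -0.03, 0.2, 0.295, 0.27],
    [-6.17, 11.39, 0.07, -0.03, 0.2, 0.295, 0.27],
    [-6.17, 11.39, 0.07, -0.03, 0.2, 0.295, 0.27],
    [-6.17, 11.39, 0.07, -0.03, 0.2, 0.295, 0.27],
    [-6.17, 11.39, 0.07, -0.03, 0.2, 0.295, 0.27],
    [-6.17, 11.39, 0.07, -0.03, 0.2, 0.295, 0.27],
    [-6.17, 11.39, 0.07, -0.03, 0.2, 0.295, 0.27],
    [-6.17, 11.39, 0.07, -0.03, 0.2, 0.295, 0.27],
    [-6.17, 11.39, 0.07, -0.03, 0.2, 0.295, 0.27],
  ],
)

```text
clock: 38.33
tool_pos: [0.4261, -0.3029, 0.2081]
orientation: [-3.139, -0.202, -0.295]
contact_force: [-0.7, 0.8, 0.3]
finger_gap: 0.635
```

```bash
python3 - <<'E'
from h import *
st();go(bx(.001,-.06,.075),[np.pi,-.21,-.296])
E
```

```text
t 38.33 pos [ 0.4261 -0.3029  0.2081] rpy [-3.139 -0.202 -0.295] F [-0.7  0.8  0.3] gap 0.635 q [-0.9   0.28  1.56  0.13  1.14 -0.65]
row [-0.876  0.055  4.349] [-0.003  0.008  0.001] rows>= 3.2
```

Emit:
step_arm(
  plan=[
    [-0.2, 0.05, 1.0, 0, 0.008, 0, 0.27],
    [-0.4, 0.05, 2.0, 0, 0.008, 0, 0.27],
    [-0.6, 0.05, 3.0, 0, 0.008, 0, 0.27],
    [-0.78, 0.05, 3.9, 0, 0.008, 0, 0.27],
    [-0.88, 0.05, 4.35, 0, 0.008, 0, 0.27],
    [-0.88, 0.05, 4.35, 0, 0.008, 0, 0.27],
    [-0.88, 0.05, 4.35, 0, 0.008, 0, 0.27],
  ],
)

```text
clock: 38.92
tool_pos: [0.4262, -0.3048, 0.0753]
orientation: [-3.139, -0.21, -0.295]
contact_force: [-0.7, -0.1, 1.6]
finger_gap: 0.635
```

```bash
python3 - <<'E'
from h import *
st();go(bx(.001,-.06,.033),[np.pi,-.21,-.296])
E
```

```text
t 38.92 pos [ 0.4262 -0.3048  0.0753] rpy [-3.139 -0.21  -0.295] F [-0.7 -0.1  1.6] gap 0.635 q [-0.91  0.46  1.75  0.18  0.77 -0.73]
row [-0.298 -0.01   1.377] [-0.002 -0.     0.001] rows>= 1.0
```

Emit:
step_arm(
  plan=[
    [-0.08, 0, 0.35, 0, 0, 0, 0.27],
    [-0.16, 0, 0.7, 0, 0, 0, 0.27],
    [-0.24, 0, 1.05, 0, 0, 0, 0.27],
    [-0.31, 0, 1.38, 0, 0, 0, 0.27],
    [-0.31, 0, 1.38, 0, 0, 0, 0.27],
    [-0.31, 0, 1.38, 0, 0, 0, 0.27],
  ],
)

```text
clock: 39.42
tool_pos: [0.4259, -0.3056, 0.0339]
orientation: [-3.141, -0.212, -0.296]
contact_force: [0.6, -0.4, 0.3]
finger_gap: 0.639
```

Emit:
step_arm(
  plan=[
    [0, 0, 0, 0, 0, 0, 0.05],
    [0, 0, 0, 0, 0, 0, -0.1],
    [0, 0, 0, 0, 0, 0, -0.2],
    [0, 0, 0, 0, 0, 0, -0.3],
    [0, 0, 0, 0, 0, 0, -0.4],
    [0, 0, 0, 0, 0, 0, -0.4],
    [0, 0, 0, 0, 0, 0, -0.4],
    [0, 0, 0, 0, 0, 0, -0.4],
    [0, 0, 0, 0, 0, 0, -0.4],
  ],
  squeeze=15,
)

```text
clock: 40.17
tool_pos: [0.425, -0.3053, 0.0335]
orientation: [-3.14, -0.211, -0.296]
contact_force: [-6.4, 1.3, 5.7]
finger_gap: 0.485
```

Emit:
step_arm(
  plan=[
    [0.02, 0, -0.1, 0, 0, 0, -0.4],
    [0.08, 0, -0.4, 0, 0, 0, -0.4],
    [0.17, 0, -0.8, 0, 0, 0, -0.4],
    [0.27, 0, -1.3, 0, 0, 0, -0.4],
    [0.4, 0, -1.9, 0, 0, 0, -0.4],
    [0.53, 0, -2.5, 0, 0, 0, -0.4],
    [0.66, 0, -3.1, 0, 0, 0, -0.4],
    [0.79, 0, -3.7, 0, 0, 0, -0.4],
    [0.92, 0, -4.3, 0, 0, 0, -0.4],
    [1.04, 0, -4.9, 0, 0, 0, -0.4],
    [1.04, 0, -4.9, 0, 0, 0, -0.4],
    [1.04, 0, -4.9, 0, 0, 0, -0.4],
  ],
)

```text
clock: 41.17
tool_pos: [0.4251, -0.3057, 0.1841]
orientation: [-3.141, -0.213, -0.296]
contact_force: [0.1, 0.7, -1.1]
finger_gap: 0.489
```

```bash
python3 - <<'E'
from h import *
st();go([.5826,-.0916,.18],[np.pi,0,-.1])
cups(snap('top','top21'))
c=snap('scene','scene21')
cv2.imwrite('pics/s21.png',cv2.resize(cv2.imread('pics/scene21.png')[60:260,110:380],None,fx=2.9,fy=2.9,interpolation=cv2.INTER_CUBIC))
E
```

```text
t 41.17 pos [ 0.4251 -0.3057  0.1841] rpy [-3.141 -0.213 -0.296] F [ 0.1  0.7 -1.1] gap 0.489 q [-0.91  0.31  1.6   0.14  1.06 -0.67]
row [ 2.845 -8.358  0.755] [ 0.021 -0.212 -0.195] rows>= 6.4
blue [238.3 227.9] [25.9 26.3] [0.4809 0.0536]
blue [300.7 184.6] [25.5 26. ] [ 0.5828 -0.0916]
blue [245.2 171.3] [24.1 25.9] [0.6135 0.0386]
blue [168.9 149.7] [23.6 25.8] [0.6643 0.2197]
```

View pics/s21.png

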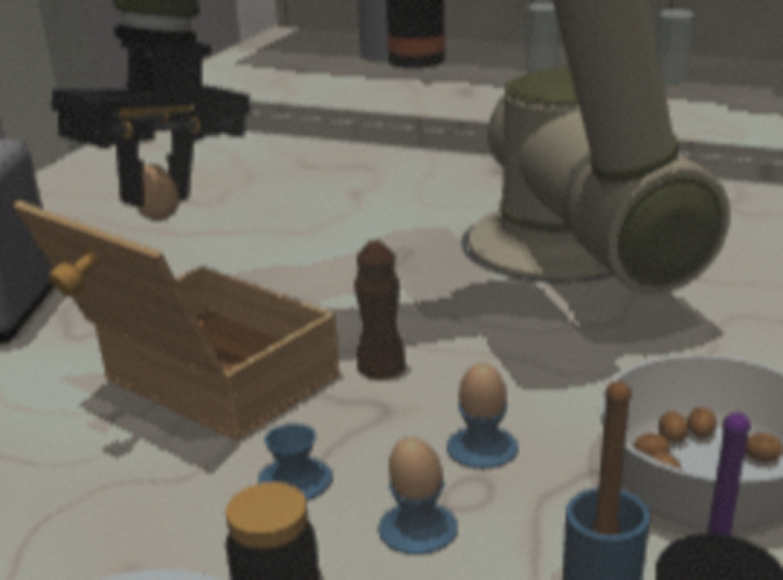

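Third egg held. The straight path would pass close to the lid edge, so I'm rising to z = 0.26 first and then crossing.

```bash
python3 - <<'E'
from h import *
go([.5826,-.0916,.262],[np.pi,0,-.1])
E
```

```text
row [ 3.444 -8.353 -1.96 ] [ 0.018 -0.21  -0.195] rows>= 6.7
```

Emit:
step_arm(
  plan=[
    [0.2, 0, -0.8, 0, 0, 0, -0.4],
    [0.4, 0, -1.7, 0, 0, 0, -0.4],
    [0.55, 0, -2.6, 0, 0, 0, -0.4],
    [0.8, -0.9, -2.58, 0, -0.02, -0.02, -0.4],
    [1.15, -1.9, -2.5, 0, -0.05, -0.04, -0.4],
    [1.5, -2.9, -2.43, 0, -0.07, -0.07, -0.4],
    [1.85, -3.9, -2.35, 0.01, -0.1, -0.1, -0.4],
    [2.2, -4.9, -2.27, 0.01, -0.13, -0.13, -0.4],
    [2.55, -5.9, -2.19, 0.01, -0.16, -0.15, -0.4],
    [2.9, -6.9, -2.1, 0.02, -0.19, -0.17, -0.4],
    [3.25, -7.8, -2.0, 0.02, -0.21, -0.195, -0.4],
    [3.44, -8.35, -1.96, 0.02, -0.21, -0.195, -0.4],
    [3.44, -8.35, -1.96, 0.02, -0.21, -0.195, -0.4],
    [3.44, -8.35, -1.96, 0.02, -0.21, -0.195, -0.4],
  ],
)

```text
clock: 42.43
tool_pos: [0.5827, -0.0914, 0.2611]
orientation: [-3.14, 0.002, -0.099]
contact_force: [-0.1, -0.3, -0.3]
finger_gap: 0.492
```

```bash
python3 - <<'E'
from h import *
st();go([.5826,-.0916,.062],[np.pi,0,-.1])
c=snap('scene','scene22')
print((np.array(proj(c,[.5826,-.0916,.048]))-[150,80])*4)
cv2.imwrite('pics/s22.png',cv2.resize(cv2.imread('pics/scene22.png')[80:260,110:350],None,fx=3.3,fy=3.3,interpolation=cv2.INTER_CUBIC))
E
```

```text
t 42.43 pos [ 0.5827 -0.0914  0.2611] rpy [-3.14e+00  2.00e-03 -9.90e-02] F [-0.1 -0.3 -0.3] gap 0.492 q [-0.36  0.44  1.14  0.    1.57 -0.26]
row [0.01  0.015 6.638] [-0.001  0.002  0.001] rows>= 4.8
[239.04142455 523.53927222]
```

View pics/s22.png

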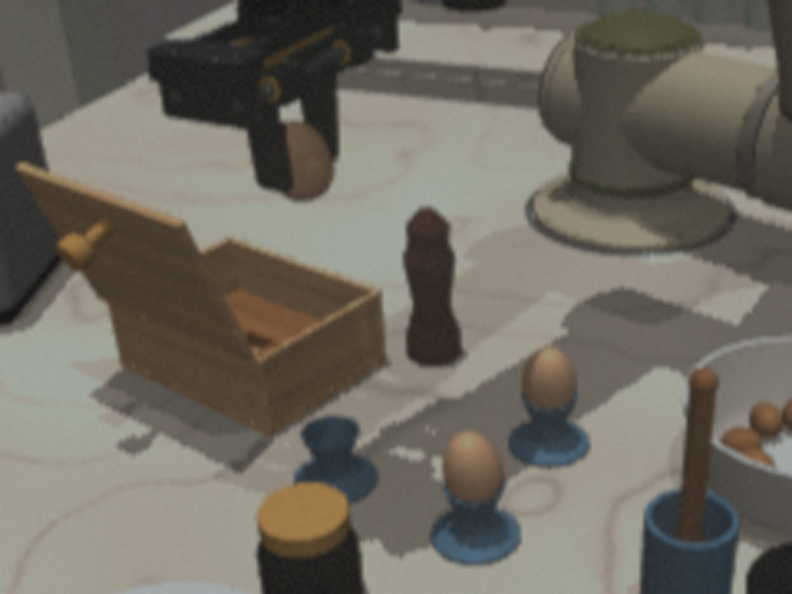

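Emit:
step_arm(
  plan=[
    [0.01, 0.01, 0.8, 0, 0.002, 0, -0.4],
    [0.01, 0.01, 1.7, 0, 0.002, 0, -0.4],
    [0.01, 0.01, 2.6, 0, 0.002, 0, -0.4],
    [0.01, 0.01, 3.5, 0, 0.002, 0, -0.4],
    [0.01, 0.01, 4.4, 0, 0.002, 0, -0.4],
    [0.01, 0.01, 5.2, 0, 0.002, 0, -0.4],
    [0.01, 0.01, 5.8, 0, 0.002, 0, -0.4],
    [0.01, 0.01, 6.2, 0, 0.002, 0, -0.4],
    [0.01, 0.01, 6.5, 0, 0.002, 0, -0.4],
    [0.01, 0.01, 6.6, 0, 0.002, 0, -0.4],
    [0.01, 0.01, 6.6, 0, 0.002, 0, -0.4],
  ],
)

```text
clock: 43.4
tool_pos: [0.5827, -0.0927, 0.0644]
orientation: [-3.141, -0.002, -0.101]
contact_force: [1.2, -0.4, -0.3]
finger_gap: 0.486
```

```bash
python3 - <<'E'
from h import *
st()
c=snap('scene','scene23')
cv2.imwrite('pics/s23.png',cv2.resize(cv2.imread('pics/scene23.png')[140:250,150:280],None,fx=5,fy=5,interpolation=cv2.INTER_CUBIC))
E
```

```text
t 43.4 pos [ 0.5827 -0.0927  0.0644] rpy [-3.141e+00 -2.000e-03 -1.010e-01] F [ 1.2 -0.4 -0.3] gap 0.486 q [-0.36  0.62  1.42  0.    1.09 -0.26]
```

View pics/s23.png

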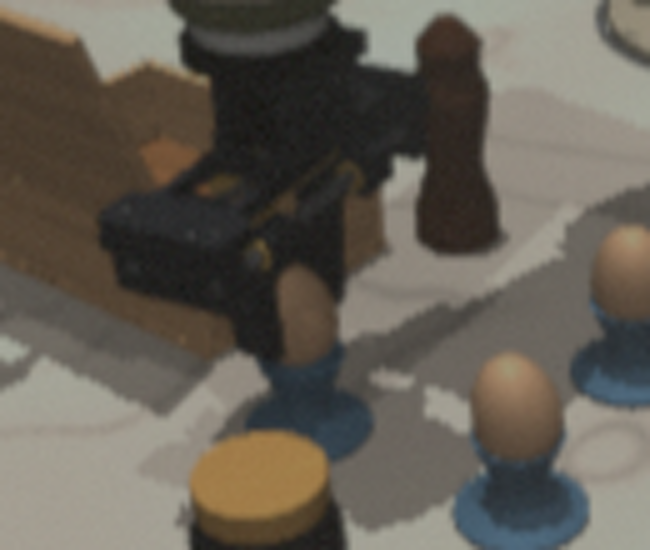

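Emit:
step_arm(
  plan=[
    [0, -0.03, 0.06, 0, 0, 0, -0.4],
    [0, -0.03, 0.12, 0, 0, 0, -0.4],
    [0, -0.03, 0.18, 0, 0, 0, -0.4],
    [0, -0.03, 0.23, 0, 0, 0, -0.4],
    [0, -0.03, 0.28, 0, 0, 0, -0.4],
    [0, -0.03, 0.28, 0, 0, 0, -0.4],
  ],
)

```text
clock: 43.95
tool_pos: [0.5834, -0.0916, 0.0568]
orientation: [3.142, -0.003, -0.1]
contact_force: [-3.2, -1.8, 4.9]
finger_gap: 0.489
```

Emit:
step_arm(
  plan=[
    [0, 0, 0, 0, 0, 0, 0.0],
    [0, 0, 0, 0, 0, 0, 0.1],
    [0, 0, 0, 0, 0, 0, 0.2],
    [0, 0, 0, 0, 0, 0, 0.3],
    [0, 0, 0, 0, 0, 0, 0.3],
    [0, 0, -0.3, 0, 0, 0, 0.3],
    [0, 0, -0.8, 0, 0, 0, 0.3],
    [0, 0, -1.4, 0, 0, 0, 0.3],
    [0, 0, -2.2, 0, 0, 0, 0.3],
    [0, 0, -3.2, 0, 0, 0, 0.3],
    [0, 0, -4.2, 0, 0, 0, 0.3],
    [0, 0, -5.2, 0, 0, 0, 0.3],
    [0, 0, -6.2, 0, 0, 0, 0.0],
    [0, 0, -7.5, 0, 0, 0, -1],
    [0, 0, -8.5, 0, 0, 0, -1],
    [0, 0, -8.5, 0, 0, 0, -1],
  ],
)

```text
clock: 45.28
tool_pos: [0.5835, -0.0916, 0.3187]
orientation: [3.139, -0.014, -0.1]
contact_force: [0.5, 0.3, 0.1]
finger_gap: 0.375
```

```bash
python3 - <<'E'
from h import *
st()
c=snap('scene','scene24')
cv2.imwrite('pics/s24.png',cv2.resize(cv2.imread('pics/scene24.png')[80:260,110:350],None,fx=3.3,fy=3.3,interpolation=cv2.INTER_CUBIC))
cups(snap('top','top24'))
E
```

```text
t 45.28 pos [ 0.5835 -0.0916  0.3187] rpy [ 3.139 -0.014 -0.1  ] F [0.5 0.3 0.1] gap 0.375 q [-0.36  0.41  1.03  0.    1.69 -0.26]
blue [237.7 227.8] [24.2 24.7] [0.481  0.0549]
blue [295.2 185.4] [13.7 22.5] [ 0.5809 -0.0788]
blue [245.2 171.4] [24.1 25.9] [0.6133 0.0386]
blue [169.  149.7] [23.5 25.8] [0.6642 0.2195]
```

View pics/s24.png

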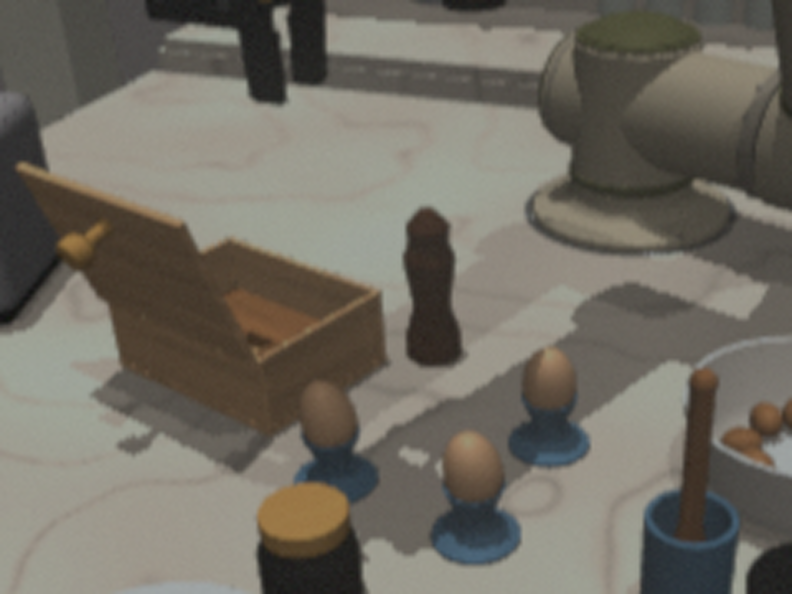

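All three eggs are seated. Next is the lid. With the fingers shut and the jaws along the hinge, I go behind the lid at y = +45 mm, beside the knob.

```bash
python3 - <<'E'
from h import *
st();go(bx(.147,.045,.30),[np.pi,0,1.275])
E
```

```text
t 45.38 pos [ 0.5825 -0.0913  0.3125] rpy [-3.141 -0.005 -0.1  ] F [-0.3  0.  -0. ] gap 0.281 q [-0.36  0.41  1.04  0.    1.69 -0.26]
row [0.979 5.102 0.421] [ 0.003 -0.004 -1.375] rows>= 11.0
```

Emit:
step_arm(
  plan=[
    [0.98, 5.1, 0.42, 0, 0, -1.375, -1],
    [0.98, 5.1, 0.42, 0, 0, -1.375, -1],
    [0.98, 5.1, 0.42, 0, 0, -1.375, -1],
    [0.98, 5.1, 0.42, 0, 0, -1.375, -1],
    [0.98, 5.1, 0.42, 0, 0, -1.375, -1],
    [0.98, 5.1, 0.42, 0, 0, -1.375, -1],
    [0.98, 5.1, 0.42, 0, 0, -1.375, -1],
    [0.98, 5.1, 0.42, 0, 0, -1.375, -1],
    [0.98, 5.1, 0.42, 0, 0, -1.375, -1],
    [0.98, 5.1, 0.42, 0, 0, -1.375, -1],
    [0.98, 5.1, 0.42, 0, 0, -1.375, -1],
    [0.98, 5.1, 0.42, 0, 0, -1.375, -1],
    [0.98, 5.1, 0.42, 0, 0, -1.375, -1],
    [0.98, 5.1, 0.42, 0, 0, -1.375, -1],
    [0.98, 5.1, 0.42, 0, 0, -1.375, -1],
  ],
)

```text
clock: 46.63
tool_pos: [0.5964, -0.2465, 0.2982]
orientation: [3.14, -0.002, 1.272]
contact_force: [-0.6, -0.9, -0.5]
finger_gap: 0.006
```

```bash
python3 - <<'E'
from h import *
st();go(bx(.147,.045,.175),[np.pi,0,1.275])
c=snap('scene','scene25')
print([(np.array(proj(c,bx(.147,.045,z)))-[80,40])*3.3 for z in(.3,.175)])
cv2.imwrite('pics/s25.png',cv2.resize(cv2.imread('pics/scene25.png')[40:220,80:320],None,fx=3.3,fy=3.3,interpolation=cv2.INTER_CUBIC))
c=snap('top','top25');cv2.imwrite('pics/t25.png',cv2.resize(cv2.imread('pics/top25.png'),(800,600)))
E
```

```text
t 46.63 pos [ 0.5964 -0.2465  0.2982] rpy [ 3.140e+00 -2.000e-03  1.272e+00] F [-0.6 -0.9 -0.5] gap 0.006 q [-0.58  0.53  0.88  0.    1.73 -1.85]
row [-0.009 -0.006  4.106] [ 0.002 -0.002 -0.003] rows>= 3.0
[array([185.03217021, 234.96525397]), array([218.49742555, 397.0228716 ])]
```

View pics/s25.png

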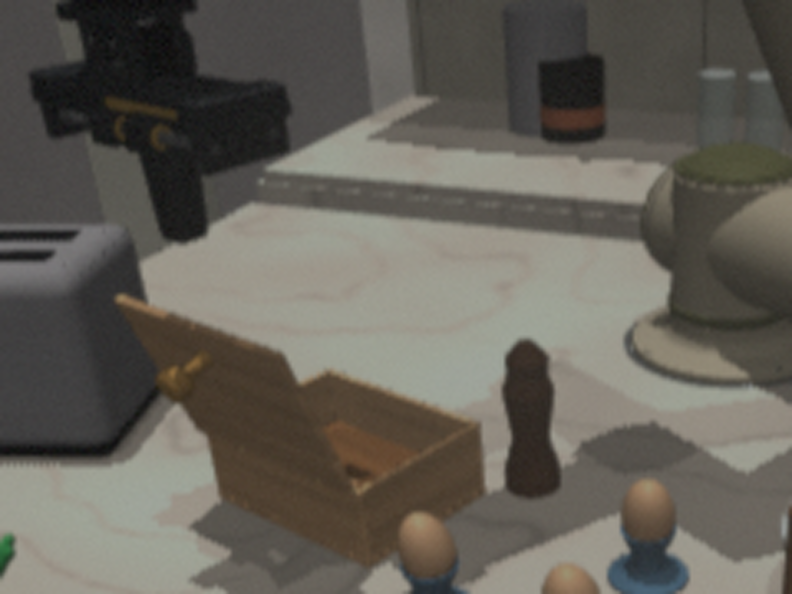

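View pics/t25.png

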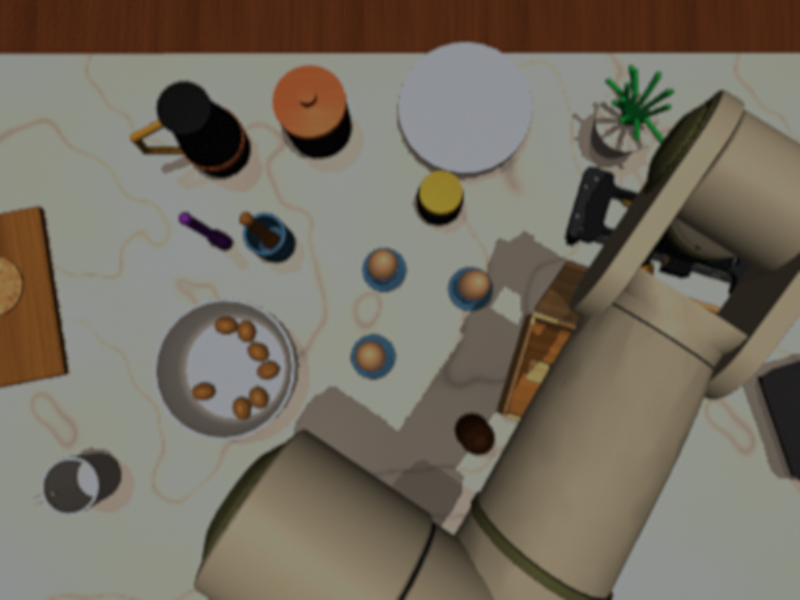

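Emit:
step_arm(
  plan=[
    [0, 0, 0.8, 0, 0, 0, -1],
    [0, 0, 1.6, 0, 0, 0, -1],
    [0, 0, 2.4, 0, 0, 0, -1],
    [0, 0, 3.2, 0, 0, 0, -1],
    [0, 0, 3.8, 0, 0, 0, -1],
    [0, 0, 4.1, 0, 0, 0, -1],
    [0, 0, 4.1, 0, 0, 0, -1],
  ],
)

```text
clock: 47.32
tool_pos: [0.5963, -0.2461, 0.1737]
orientation: [-3.141, -0.002, 1.274]
contact_force: [0.3, -0.5, 1.4]
finger_gap: 0.007
```

```bash
python3 - <<'E'
from h import *
st()
c=snap('scene','scene26')
cv2.imwrite('pics/s26.png',cv2.resize(cv2.imread('pics/scene26.png')[80:230,80:280],None,fx=4,fy=4,interpolation=cv2.INTER_CUBIC))
E
```

```text
t 47.32 pos [ 0.5963 -0.2461  0.1737] rpy [-3.141e+00 -2.000e-03  1.274e+00] F [ 0.3 -0.5  1.4] gap 0.007 q [-0.58  0.6   1.11  0.    1.43 -1.85]
```

View pics/s26.png

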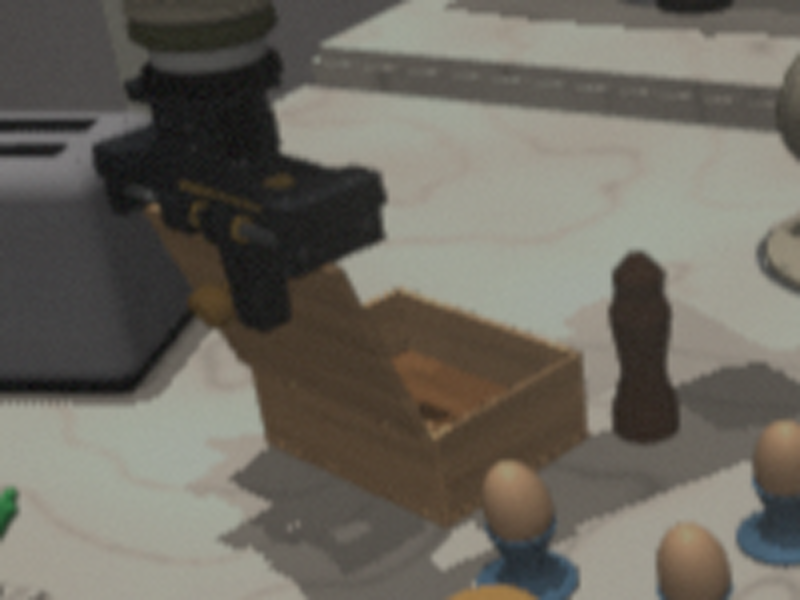

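The finger is behind the lid, to the right of the knob, and clear of it. Pushing slowly toward −x (tool −y).

Emit:
step_arm(
  plan=[
    [0, -0.15, 0, 0, 0, 0, -1],
    [0, -0.3, 0, 0, 0, 0, -1],
    [0, -0.45, 0, 0, 0, 0, -1],
    [0, -0.6, 0, 0, 0, 0, -1],
    [0, -0.75, 0, 0, 0, 0, -1],
    [0, -0.9, 0, 0, 0, 0, -1],
  ],
)

```text
clock: 47.87
tool_pos: [0.5707, -0.2386, 0.1761]
orientation: [3.138, -0.001, 1.275]
contact_force: [2.7, -1.3, 2.0]
finger_gap: 0.003
```

Emit:
step_arm(
  plan=[
    [0, -0.15, 0, 0, 0, 0, -1],
    [0, -0.3, 0, 0, 0, 0, -1],
    [0, -0.45, 0, 0, 0, 0, -1],
    [0, -0.6, 0, 0, 0, 0, -1],
    [0, -0.75, 0, 0, 0, 0, -1],
    [0, -0.95, 0, 0, 0, 0, -1],
  ],
)

```text
clock: 48.37
tool_pos: [0.5433, -0.2301, 0.1753]
orientation: [3.139, -0.001, 1.275]
contact_force: [2.8, -0.7, 2.3]
finger_gap: 0.004
```

```bash
python3 - <<'E'
from h import *
st()
o=observe()['tool_pos'];print('boxx',(o[:2]-BC)@EX)
r=100;P=lambda t:np.array([75-r*np.cos(t)+8*np.sin(t)+9,75.5+r*np.sin(t)+8*np.cos(t)])
p0=np.array([(o[:2]-BC)@EX*1000,o[2]*1000])
for t in np.arange(1.5,-.01,-.1): print(round(t,2),np.round((P(t)-p0)/30*[1,-1],2))
c=snap('scene','scene27')
cv2.imwrite('pics/s27.png',cv2.resize(cv2.imread('pics/scene27.png')[80:230,80:280],None,fx=4,fy=4,interpolation=cv2.INTER_CUBIC))
E
```

```text
t 48.37 pos [ 0.5433 -0.2301  0.1753] rpy [ 3.139e+00 -1.000e-03  1.275e+00] F [ 2.8 -0.7  2.3] gap 0.004 q [-0.6   0.5   1.29  0.    1.35 -1.88]
boxx 0.0914298235595289
1.5 [-0.22 -0.02]
1.4 [-0.55 -0.  ]
1.3 [-0.88  0.04]
1.2 [-1.21  0.12]
1.1 [-1.52  0.24]
1.0 [-1.82  0.38]
0.9 [-2.11  0.55]
0.8 [-2.38  0.75]
0.7 [-2.63  0.98]
0.6 [-2.85  1.23]
0.5 [-3.05  1.5 ]
0.4 [-3.21  1.78]
0.3 [-3.35  2.09]
0.2 [-3.46  2.4 ]
0.1 [-3.54  2.73]
-0.0 [-3.58  3.06]
```

View pics/s27.png

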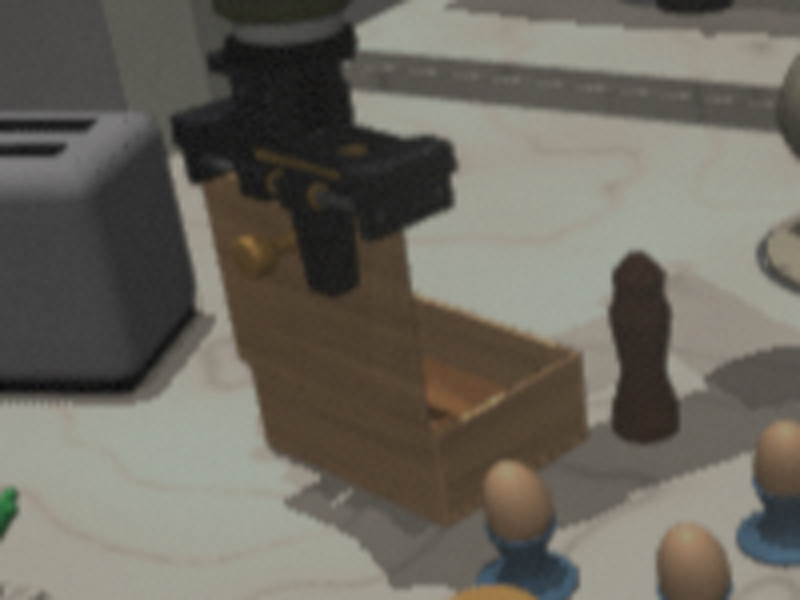

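The lid stands upright and moves with about 3 N. Following the arc down at about 0.6 rad/s.

Emit:
step_arm(
  plan=[
    [0, -0.12, -0.01, 0, 0, 0, -1],
    [0, -0.22, -0.02, 0, 0, 0, -1],
    [0, -0.38, -0.01, 0, 0, 0, -1],
    [0, -0.55, 0, 0, 0, 0, -1],
    [0, -0.72, 0.02, 0, 0, 0, -1],
    [0, -0.88, 0.04, 0, 0, 0, -1],
    [0, -1.05, 0.08, 0, 0, 0, -1],
    [0, -1.21, 0.12, 0, 0, 0, -1],
    [0, -1.37, 0.18, 0, 0, 0, -1],
    [0, -1.52, 0.24, 0, 0, 0, -1],
    [0, -1.67, 0.31, 0, 0, 0, -1],
    [0, -1.82, 0.38, 0, 0, 0, -1],
    [0, -1.97, 0.46, 0, 0, 0, -1],
    [0, -2.11, 0.55, 0, 0, 0, -1],
    [0, -2.25, 0.65, 0, 0, 0, -1],
    [0, -2.38, 0.75, 0, 0, 0, -1],
  ],
)

```text
clock: 49.75
tool_pos: [0.475, -0.2092, 0.1525]
orientation: [3.139, -0.001, 1.275]
contact_force: [1.6, 0.3, 1.6]
finger_gap: 0.003
```

```bash
python3 - <<'E'
from h import *
st()
o=observe()['tool_pos'];print('boxx',(o[:2]-BC)@EX)
r=100;P=lambda t:np.array([75-r*np.cos(t)+8*np.sin(t)+9,75.5+r*np.sin(t)+8*np.cos(t)])
p0=np.array([(o[:2]-BC)@EX*1000,o[2]*1000])
for t in np.arange(.8,-.01,-.1): print(round(t,2),np.round((P(t)-p0)/30*[1,-1],2))
c=snap('scene','scene28')
cv2.imwrite('pics/s28.png',cv2.resize(cv2.imread('pics/scene28.png')[80:230,80:280],None,fx=4,fy=4,interpolation=cv2.INTER_CUBIC))
E
```

```text
t 49.75 pos [ 0.475  -0.2092  0.1525] rpy [ 3.139e+00 -1.000e-03  1.275e+00] F [1.6 0.3 1.6] gap 0.003 q [-0.64  0.41  1.52  0.    1.21 -1.92]
boxx 0.019971773457411395
0.8 [ 0.   -0.01]
0.7 [-0.24  0.21]
0.6 [-0.47  0.46]
0.5 [-0.66  0.73]
0.4 [-0.83  1.02]
0.3 [-0.97  1.33]
0.2 [-1.08  1.64]
0.1 [-1.16  1.97]
0.0 [-1.2  2.3]
```

View pics/s28.png

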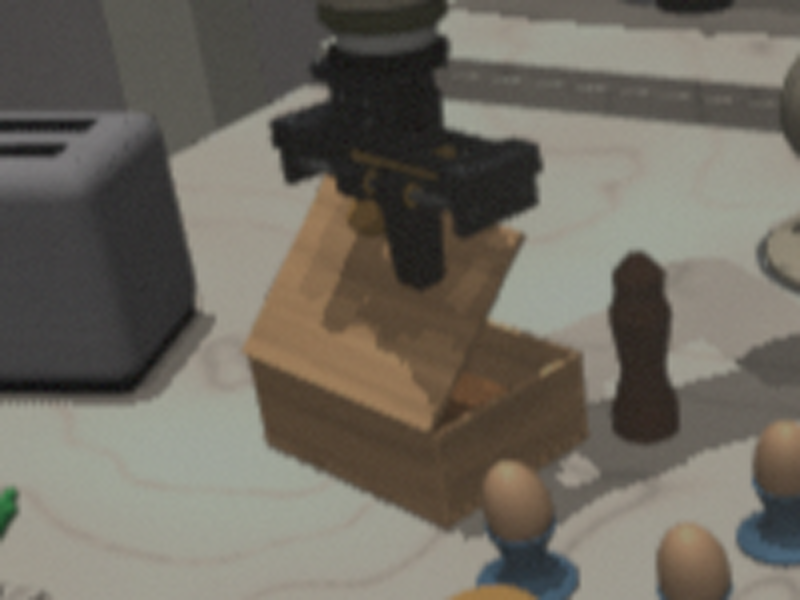

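Emit:
step_arm(
  plan=[
    [0, -0.12, 0.1, 0, 0, 0, -1],
    [0, -0.24, 0.21, 0, 0, 0, -1],
    [0, -0.36, 0.33, 0, 0, 0, -1],
    [0, -0.47, 0.46, 0, 0, 0, -1],
    [0, -0.57, 0.59, 0, 0, 0, -1],
    [0, -0.66, 0.73, 0, 0, 0, -1],
    [0, -0.75, 0.87, 0, 0, 0, -1],
    [0, -0.83, 1.02, 0, 0, 0, -1],
    [0, -0.9, 1.17, 0, 0, 0, -1],
    [0, -0.97, 1.33, 0, 0, 0, -1],
    [0, -1.03, 1.48, 0, 0, 0, -1],
    [0, -1.08, 1.64, 0, 0, 0, -1],
    [0, -1.12, 1.8, 0, 0, 0, -1],
    [0, -1.16, 1.97, 0, 0, 0, -1],
    [0, -1.18, 2.1, 0, 0, 0, -1],
    [0, -1.18, 2.1, 0, 0, 0, -1],
  ],
)

```text
clock: 51.13
tool_pos: [0.4415, -0.1989, 0.0888]
orientation: [3.14, -0.002, 1.275]
contact_force: [-0.0, -0.0, 0.1]
finger_gap: 0.004
```

```bash
python3 - <<'E'
from h import *
st()
c=snap('scene','scene29')
cv2.imwrite('pics/s29.png',cv2.resize(cv2.imread('pics/scene29.png')[80:230,80:280],None,fx=4,fy=4,interpolation=cv2.INTER_CUBIC))
E
```

```text
t 51.13 pos [ 0.4415 -0.1989  0.0888] rpy [ 3.140e+00 -2.000e-03  1.275e+00] F [-0.  -0.   0.1] gap 0.004 q [-0.67  0.44  1.7   0.    1.   -1.95]
```

View pics/s29.png

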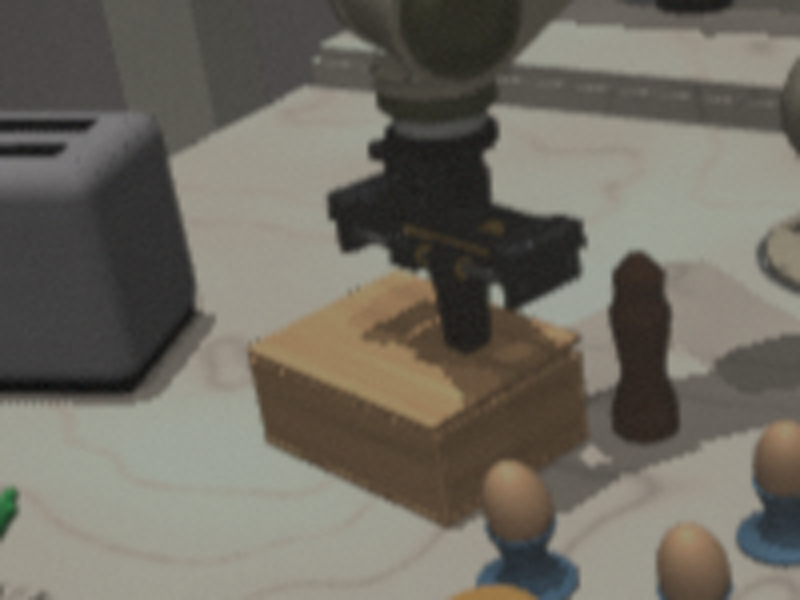

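Emit:
step_arm(
  plan=[
    [0, 0, 0.04, 0, 0, 0, -1],
    [0, 0, 0.08, 0, 0, 0, -1],
    [0, 0, 0.12, 0, 0, 0, -1],
    [0, 0, 0.16, 0, 0, 0, -1],
    [0, 0, 0.16, 0, 0, 0, -1],
  ],
)

```text
clock: 51.6
tool_pos: [0.4418, -0.1991, 0.0848]
orientation: [3.139, -0.001, 1.275]
contact_force: [0.3, 0.1, 0.5]
finger_gap: 0.008
```

Emit:
step_arm(
  plan=[
    [0, 0, 0.03, 0, 0, 0, -1],
    [0, 0, 0.06, 0, 0, 0, -1],
    [0, 0, 0.08, 0, 0, 0, -1],
    [0, 0, 0.08, 0, 0, 0, -1],
  ],
)

```text
clock: 51.93
tool_pos: [0.4419, -0.1991, 0.0838]
orientation: [3.138, -0.001, 1.275]
contact_force: [-4.7, 2.5, 17.3]
finger_gap: 0.004
```

17 N at z = 0.0838 against an expected 0.0835, so the lid is fully down. Retreating to check.

Emit:
step_arm(
  plan=[
    [0, 0, -0.3, 0, 0, 0, -1],
    [0, 0, -1, 0, 0, 0, -1],
    [0, 0, -2, 0, 0, 0, -1],
    [0, 0, -3, 0, 0, 0, -1],
    [0, 0, -4, 0, 0, 0, -1],
    [0, 0, -5, 0, 0, 0, -1],
    [0, 0, -6, 0, 0, 0, -1],
    [0, 0, -7, 0, 0, 0, -1],
    [-2, -2, -7.5, 0, 0, 0, -1],
    [-3.5, -3, -7.5, 0, 0, 0, -1],
    [-3.5, -3, -7.5, 0, 0, 0, -1],
    [-3.5, -3, -7.5, 0, 0, 0, -1],
  ],
)

```text
clock: 52.93
tool_pos: [0.3217, -0.2749, 0.3079]
orientation: [3.139, 0.0, 1.272]
contact_force: [0.6, 0.7, -0.5]
finger_gap: 0.006
```

```bash
python3 - <<'E'
from h import *
st()
for n in('scene','top'):
    c=snap(n,n+'30'); cv2.imwrite(f'pics/{n}30b.png',cv2.resize(cv2.imread(f'pics/{n}30.png'),(800,600),interpolation=cv2.INTER_CUBIC))
cups(c)
E
```

```text
t 52.93 pos [ 0.3217 -0.2749  0.3079] rpy [3.139 0.    1.272] F [ 0.6  0.7 -0.5] gap 0.006 q [-0.99  0.1   1.48  0.    1.56 -2.26]
blue [238.3 227.9] [25.8 26.3] [0.4809 0.0535]
blue [301.3 183.7] [24.1 26.6] [ 0.5849 -0.093 ]
blue [245.2 171.3] [24.1 25.9] [0.6135 0.0386]
blue [168.8 149.6] [23.7 25.6] [0.6646 0.22  ]
```

View pics/scene30b.png

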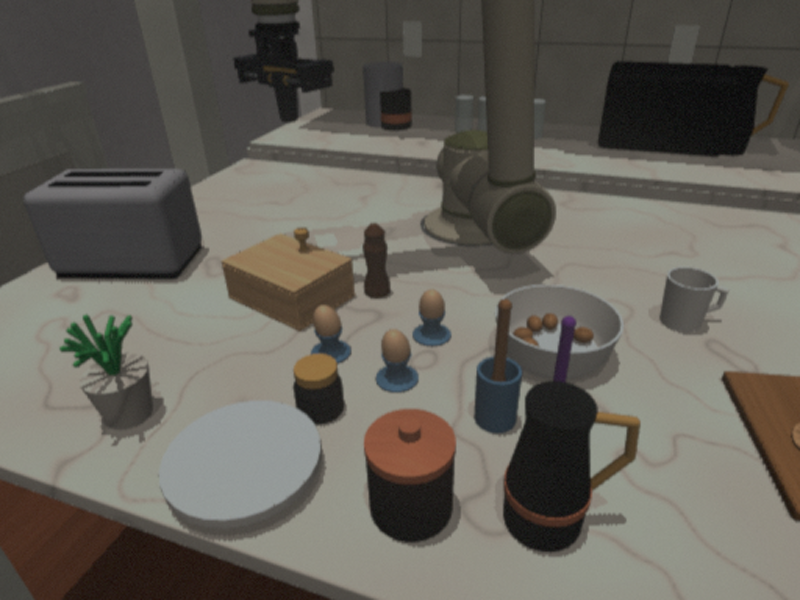

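View pics/top30b.png

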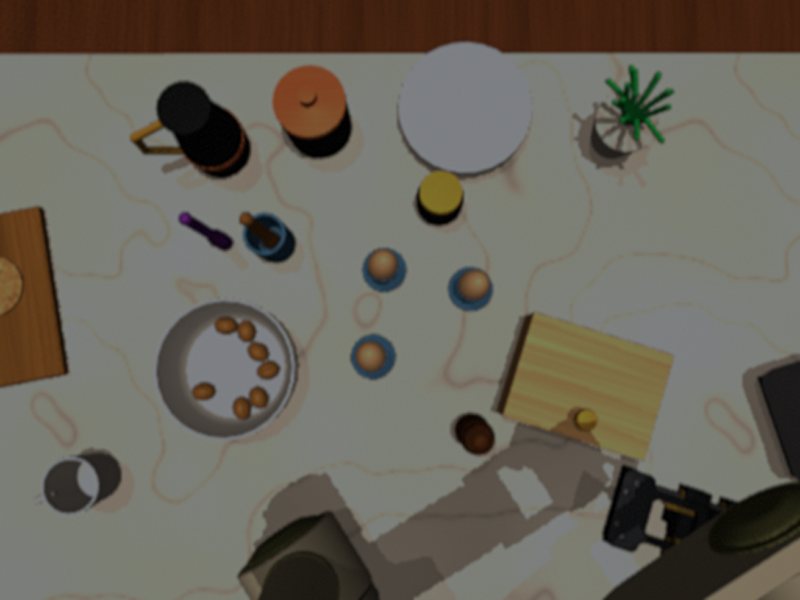

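The lid is flat and closed, and all seven nuts are in the bowl. The mill and sugar jar are unmoved and the stick is in the jar. Now checking egg tilt and centring, since the egg at top (472,285) looks slightly tilted.

```bash
python3 - <<'E'
from h import *
S=load('scene30');T=load('top30')
def eggs(c):
    hsv=cv2.cvtColor(c['img'],cv2.COLOR_RGB2HSV); m=cv2.inRange(hsv,(3,60,50),(20,200,255)); out=[]
    for k in cv2.findContours(m,cv2.RETR_EXTERNAL,cv2.CHAIN_APPROX_NONE)[0]:
        if 120<cv2.contourArea(k)<700: e=cv2.fitEllipse(k); out.append((e,cv2.contourArea(k)))
    return out
CU=dict(A=(.6105,.0372),B=(.5828,-.0916),C=(.4809,.0535))
for nm,c in(('S',S),('T',T)):
    E=eggs(c)
    for k,(x,y) in CU.items():
        p=np.array(proj(c,[x,y,.066])); e,a=min(E,key=lambda q:np.hypot(*(np.array(q[0][0])-p)))
        v=np.array(proj(c,[x,y,.1]))-np.array(proj(c,[x,y,.03])); 
        print(nm,k,'pred',np.round(p,1),'got',np.round(e[0],1),np.round(e[1],1),'ang',round(e[2],1),'vert ang',round(np.degrees(np.arctan2(-v[0],-v[1]))*-1%180,1))
a=cv2.resize(cv2.imread('pics/scene30.png')[185:255,190:300],None,fx=5,fy=5,interpolation=cv2.INTER_CUBIC)
b=cv2.resize(cv2.imread('pics/top30.png')[150:240,210:320],None,fx=5,fy=5,interpolation=cv2.INTER_CUBIC)[:240+200]
cv2.imwrite('pics/z30.png',cv2.resize(np.vstack([a,b]),None,fx=.75,fy=.75))
E
```

```text
S A pred [252.8 220.8] got [252.7 221.1] [16.3 20.6] ang 163.3 vert ang 178.0
S B pred [209.1 205.1] got [201.6 237.1] [22.3 28.3] ang 77.8 vert ang 173.6
S C pred [276.  194.3] got [276.  194.2] [14.5 17.6] ang 175.1 vert ang 0.4
T A pred [244.6 169.1] got [244.5 168.9] [17.4 18.7] ang 13.0 vert ang 160.9
T B pred [302.9 181.8] got [303.1 181.7] [17.5 19.3] ang 51.0 vert ang 37.7
T C pred [236.6 227.7] got [236.7 227.6] [17.5 18.1] ang 162.1 vert ang 94.5
```

View pics/z30.png

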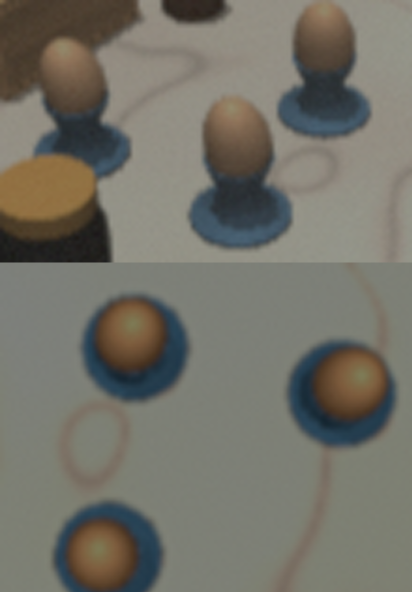

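Egg centres match the cup axes to within 0.3 px. The tilts are about 0.2 rad or less, which fits the 12° grasp tilt and is under the 0.35 limit. One stillness check, then I hand in.

```bash
python3 - <<'E'
from h import *
from plant import hand_in
a=load('scene30')['img'].astype(int);b=snap('scene','scene31')['img'].astype(int)
print('mean diff eggs',np.abs(a-b)[185:255,190:300].mean(),'stick',np.abs(a-b)[180:280,300:340].mean(),'background',np.abs(a-b)[300:380,0:200].mean())
tip=tri(load('top30'),(157.5,138.5),load('scene30'),(322.5,196));print('stick tip',tip)
T=load('top30');hsv=cv2.cvtColor(T['img'],cv2.COLOR_RGB2HSV);m=cv2.inRange(hsv,(5,110,50),(22,255,255))
n=[plane(T,*(np.array([M['m10'],M['m01']])/M['m00']),.0205)[:2] for M in map(cv2.moments,cv2.findContours(m,cv2.RETR_EXTERNAL,cv2.CHAIN_APPROX_NONE)[0]) if 40<M['m00']<500 and 100<M['m10']/M['m00']<190 and 195<M['m01']/M['m00']<275]
print(len(n),[round(float(np.hypot(*(p-[.464,.2555]))),3) for p in n])
st(); print(hand_in())
E
```

```text
mean diff eggs 1.2006060606060607 stick 1.39425 background 1.6516875
stick tip (array([0.65201825, 0.20134699, 0.19231537]), np.float64(0.0009122778667214561))
5 [0.057, 0.058, 0.049, 0.04, 0.058]
t 53.08 pos [ 0.3241 -0.2737  0.3074] rpy [ 3.138e+00 -1.000e-03  1.272e+00] F [-0.1  0.3  0.2] gap 0.004 q [-0.98  0.11  1.47  0.    1.56 -2.26]
the job is handed in; nothing more can be done
None
```

The whole job is done and handed in at about 53 s; no verdict was reported. I stirred the walnuts for about 3.7 wide circles with the stick's foot down among them, then stood the stick back in the jar. Each of the three eggs stands in its own cup, and the lid is lowered and closed.

**Last checks**
- **Lid:** closed. The fingers met 17 N at 83.8 mm, against an expected 83.5 mm.
- **Eggs:** egg centres within 0.3 px of where the cup axes put them: all three in the top view, two in the scene view. The colour mask missed the third in the scene view. The two comparison pictures showed no movement.
- **Egg tilt:** the raw ellipse fit gave 15° for one egg, but the cup cuts off its outline. My estimate of about 0.2 rad or less (limit 0.35) comes from enlarged crops and the 12° grasp tilt.
- **Walnuts:** all seven are visible in the bowl. The last colour mask found only five separate blobs, because touching nuts merged; these lay within 58 mm of the bowl's middle.
- **Stick:** it looks upright in the jar. My stick-tip "check" reused the pixels from the first picture, so it confirms nothing new.
- **Mill and sugar jar:** unmoved by eye.

**What went wrong:** I tried to ease the lid further open before taking the eggs and ran it into its stop. The wrist force reached about 80 N (limit 120), with the shut fingers pushing the lid. It left no visible damage.

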